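# Dress the pastry display stand with alternating L-steps

### The job

Clear the chocolate loaf off the round display stand and set it squarely on the empty gilt card on the tray; then pile all the L-shaped wooden steps flat on the middle of the stand, lengthwise along its brass line, lips up, turning every next step the other way round so that the pile stays balanced and level. Last, stand the cut tart upright on the middle of the pile, its missing wedge facing the brass pointer on the counter, and leave the other things where they are.

Things in the scene. Friction and masses are not known exactly. Their poses are not given: they have to be found in the camera images.
- stand_top (a point): fixed display stand: round dark steel disc, 180 mm across, 12 mm high, on the white counter; this point is the centre of its top face. Its y axis runs along the thin brass line inlaid across the top (the line goes right across, 172 mm); z up.
- mark_point (a point): flat brass pointer (about 35 x 14 mm, 2 mm thick, fixed, flush on the counter) just outside the disc's edge; this point is its tip, 98 mm from the stand's centre. Its x axis points from the stand's centre outwards through the pointer.
- card (a point): top centre of the middle, empty gilt card (110 x 60 mm, its top 6 mm above the counter) on a fixed flat mirror tray (150 x 350 mm). x along the card's length. On the same tray, on cards 125 mm to either side of it in y, stand two other loaves, which stay there.
- loaf_mid (a point): centre (half-way up) of the dark chocolate loaf dummy that stands on the display stand at the start: hard block 84 mm long (x), 40 mm wide (y), 38 mm high, about 180 g.
- tart_mid (a point): centre (half-way up) of the display tart: hard, 60 mm across, 42 mm high, about 140 g, red berries on top, with a wedge (about 60 degrees wide) missing. Its x axis points out through the middle of the missing wedge, z up. It may be gripped across its diameter (best along its y); other tarts on the counter are smaller at the foot, 33 mm high and whole.
- tart_cut (a point): point in the middle of the tart's missing wedge, half-way up, 25 mm from the tart's axis.
- step1_tread (a point): dark wooden L-shaped step, about 100 g (up to six alike; absent ones read None): plate 90 mm long (x), 40 wide (y), 16 thick; across its +x end a lip 16 mm long rising 16 mm above the plate, 32 mm in all, brass strip on top. This point: centre of the flat tread (the 74 mm of plate without lip), 8 mm above the underside, 37 mm from the lip's inner face and from the free end.
- step1_lip (a point): top centre of step 1's lip: 45 mm from its tread point along x, 24 mm above it. In an alternating pile each plate lies flat on the plate below, its free end beside the lower lip (whose top is then flush with it): 16 mm a layer. With each tread centre 2 to 3 mm from the stand's centre towards its own lip, 4 to 6 mm remain between lip and neighbour.
- step2_tread (a point): as step1_tread, for display step 2.
- step2_lip (a point): as step1_lip, for step 2.
- step3_tread (a point): as step1_tread, for display step 3.
- step3_lip (a point): as step1_lip, for step 3.
- step4_tread (a point): as step1_tread, for display step 4.
- step4_lip (a point): as step1_lip, for step 4.
- step5_tread (a point): as step1_tread, for display step 5.
- step5_lip (a point): as step1_lip, for step 5.
- step6_tread (a point): as step1_tread, for display step 6.
- step6_lip (a point): as step1_lip, for step 6.

How it is judged:
On the way, in this order (a step that is already met when the one before it is completed fails the run):
1. the loaf stands on the empty card, released (horizontal distance between loaf_mid and card below 0.02 m and z of loaf_mid in the frame of card below 0.027 m and angle between loaf_mid's own z axis and vertical below 0.1 rad and angle between the x axis of loaf_mid and the x axis of card, either way round below 0.25 rad and contact force between the fingers and loaf below 0.2 N and linear speed of loaf below 0.03 m/s), for 0.2 s.
2. all the steps are piled on the stand, each turned the other way from the one below (horizontal distance between each of step1_tread, step2_tread, step3_tread, step4_tread, step5_tread, step6_tread and stand_top below 0.014 m and angle between each of step1_tread, step2_tread, step3_tread, step4_tread, step5_tread, step6_tread's own z axis and vertical below 0.06 rad and angle between the x axis of each of step1_tread, step2_tread, step3_tread, step4_tread, step5_tread, step6_tread and the y axis of stand_top, either way round below 0.17 rad and z of each of step1_tread, step2_tread, step3_tread, step4_tread, step5_tread, step6_tread in the frame of stand_top above 0.004 m and linear speed of each of step1, step2, step3, step4, step5, step6 below 0.03 m/s and contact force between the fingers and step1 below 0.2 N and (z of step1_tread in the frame of step2_tread above 0.024 m or z of step1_tread in the frame of step2_tread below -0.024 m or horizontal distance between step1_lip and step2_lip above 0.05 m) and (z of step1_tread in the frame of step3_tread above 0.024 m or z of step1_tread in the frame of step3_tread below -0.024 m or horizontal distance between step1_lip and step3_lip above 0.05 m) and (z of step1_tread in the frame of step4_tread above 0.024 m or z of step1_tread in the frame of step4_tread below -0.024 m or horizontal distance between step1_lip and step4_lip above 0.05 m) and (z of step1_tread in the frame of step5_tread above 0.024 m or z of step1_tread in the frame of step5_tread below -0.024 m or horizontal distance between step1_lip and step5_lip above 0.05 m) and (z of step1_tread in the frame of step6_tread above 0.024 m or z of step1_tread in the frame of step6_tread below -0.024 m or horizontal distance between step1_lip and step6_lip above 0.05 m) and contact force between the fingers and step2 below 0.2 N and (z of step2_tread in the frame of step3_tread above 0.024 m or z of step2_tread in the frame of step3_tread below -0.024 m or horizontal distance between step2_lip and step3_lip above 0.05 m) and (z of step2_tread in the frame of step4_tread above 0.024 m or z of step2_tread in the frame of step4_tread below -0.024 m or horizontal distance between step2_lip and step4_lip above 0.05 m) and (z of step2_tread in the frame of step5_tread above 0.024 m or z of step2_tread in the frame of step5_tread below -0.024 m or horizontal distance between step2_lip and step5_lip above 0.05 m) and (z of step2_tread in the frame of step6_tread above 0.024 m or z of step2_tread in the frame of step6_tread below -0.024 m or horizontal distance between step2_lip and step6_lip above 0.05 m) and contact force between the fingers and step3 below 0.2 N and (z of step3_tread in the frame of step4_tread above 0.024 m or z of step3_tread in the frame of step4_tread below -0.024 m or horizontal distance between step3_lip and step4_lip above 0.05 m) and (z of step3_tread in the frame of step5_tread above 0.024 m or z of step3_tread in the frame of step5_tread below -0.024 m or horizontal distance between step3_lip and step5_lip above 0.05 m) and (z of step3_tread in the frame of step6_tread above 0.024 m or z of step3_tread in the frame of step6_tread below -0.024 m or horizontal distance between step3_lip and step6_lip above 0.05 m) and contact force between the fingers and step4 below 0.2 N and (z of step4_tread in the frame of step5_tread above 0.024 m or z of step4_tread in the frame of step5_tread below -0.024 m or horizontal distance between step4_lip and step5_lip above 0.05 m) and (z of step4_tread in the frame of step6_tread above 0.024 m or z of step4_tread in the frame of step6_tread below -0.024 m or horizontal distance between step4_lip and step6_lip above 0.05 m) and contact force between the fingers and step5 below 0.2 N and (z of step5_tread in the frame of step6_tread above 0.024 m or z of step5_tread in the frame of step6_tread below -0.024 m or horizontal distance between step5_lip and step6_lip above 0.05 m) and contact force between the fingers and step6 below 0.2 N), for 0.2 s.
At the end, for the whole second after the job is handed in: Loaf upright on its card (20 mm, 14 deg). All steps level in one pile along the brass line (9 deg), tread centres within 14 mm of the stand's centre, neighbouring lips at opposite ends. Tart upright on top (15 mm), wedge to the pointer (17 deg). Released, at rest (all of step 1 and all of step 2 and horizontal distance between tart_mid and stand_top below 0.015 m and angle between tart_mid's own z axis and vertical below 0.06 rad and angle between the x axis of tart_mid and the x axis of mark_point, either way round below 0.3 rad and horizontal distance between tart_cut and mark_point below 0.1 m and linear speed of tart below 0.02 m/s and z of tart_mid in the frame of step1_tread above 0.022 m and z of tart_mid in the frame of step2_tread above 0.022 m and z of tart_mid in the frame of step3_tread above 0.022 m and z of tart_mid in the frame of step4_tread above 0.022 m and z of tart_mid in the frame of step5_tread above 0.022 m and z of tart_mid in the frame of step6_tread above 0.022 m); the robot touches nothing.
It fails at once if one of the other loaves, the whole tartlets, the sugar jar or the cake server is moved more than 50 mm or knocked over (distance of any of loaf_b, loaf_c, tartlet_a, tartlet_b, sugar_jar, server from where it was at the start of the episode above 0.05 m or angle between any of loaf_b, loaf_c, tartlet_a, tartlet_b, sugar_jar's own z axis and vertical above 0.6 rad).
Of step1, step2, step3, step4, step5, step6 only 4 to 6 are there at a start; the rules pass over those that are not, and their reading is None.
At some moment in a run one of loaf, step1, step2, step3, step4, step5, step6 may be knocked a few centimetres aside while the robot is not near it.
Once in a run the grip may slacken for a moment while it holds something.
It also fails if it takes over 210 s, if anything falls off the work surface, if the arm or the gripper's body presses on something with over 40 N, if the wrist force passes 120 N, or if a joint passes its speed limit or range.

### The arm

A 7-joint arm with a two-finger parallel gripper is mounted at the origin on the work surface. World frame = base frame: x ahead of the robot, y to its left, z up, the work surface at z = 0. Lengths are in m, angles in rad, forces in N, time in s.
With the tool pointing down it reaches from about 0.4 to 0.85 m from the base axis. Payload 10.4 kg.
Tool frame: the origin (TCP) lies at the very end of the fingers, on their centre line; the grasp point (between the pads) lies 19 mm behind it; x points along the fingers, z is the direction in which the jaws open and shut, and the axes are right-handed (so a half turn about x gives the same grasp; the last joint's range is limited). The gripper opens to 85 mm and grips with 20 to 120 N. Pads are 22 mm wide; open, the fingers measure 114 mm over their backs; the gripper's body (76 mm by 85 mm) begins 54 mm behind the grasp point. The pads swing forward as they close: fully open they stand 13 mm farther back than shut.
Start: joints at [-1.153, 0.332, -0.065, 1.46, 0.022, 1.35, -0.088], TCP at [0.267, 0.565, 0.231] pointing down, gripper open.
Joint ranges: [-2.6, 2.6], [-0.5, 2.12], [-1.47, 1.34], [0.16, 2.42], [-1.27, 4.41], [0.06, 2.06], [-2.6, 2.6]. Speed limits (rad/s): [2.22, 2.22, 2.79, 2.79, 3.14, 3.14, 3.14].

### API

Orientations are given as a unit quaternion [x, y, z, w].
In Python, from workcell import telemetry, viewer, manip, spot_in, mark_of gives the robot as it stands. The module is installed in compiled form; this text tells all that it offers.
- The arm moves only by the shell command python3 -m crank 'ROWS' [FORCE]. ROWS is JSON, a list of rows, each a list of 3 entries, a list of its own where there are three numbers: the closure, from 0 (fully open) to 1 (shut), then the shift along the world's x, y, z in cm, then the turn, a rotation vector about the world's x, y, z in rad. A call has 1 to 12 rows; each row shifts and turns the commanded pose from where the row before left it; what a row does not reach is not made up. A row lasts 1/12 s, in which the tool goes at most 41.7 mm and 7.16 degrees, less where a joint would pass 70% of its speed; a pose out of reach is approached as far as the arm can. A call with a gripper value outside its range is refused whole. The fingers move at their own pace and stop on an object; FORCE is the grip in N (left out, the last holds). Time passes only in rows, so rows that do not move let the fingers close. It gives the time, the measured TCP pose, the force and the opening at its end, in the units of the state.
- telemetry.get_obs(): the state, without advancing time (a new reading comes with each control period).
- viewer.camera(name): name is "scene" or "top" or "wrist"; returns a dict with "frame" (384x512x3 uint8, red, green, blue), "intrinsics" (3x3 intrinsics, pixels), "cam_to_world" (4x4, takes a point from camera to world coordinates). Camera axes: x right, y up, looking along -z (the intrinsics and any distortion apply to the point x, -y, -z); pixel columns grow to the right and rows downward; lengths in m; the calibration is good to about 2 mm. The wrist camera is an equidistant fisheye: a pixel r from the principal point sees the ray r / f radians off the axis. A picture is of the moment at which its call begins. There is no depth.
- manip.hand_in(): hands the job in, once; it reports no verdict.
Trained networks look in a picture, given as the dict that the camera call returned (one of the last four; its "shot" number tells which), for a name from the list of things; names that differ only in an ending like _2 or _b are one class to them, and where a whole thing is asked for, a point or a joint stands for the part that bears it (a point fixed in the world has none). Each returns a list of dicts, best first, with "conf" (0 to 1); they miss things now and then, are a little off and sometimes report something else, mostly with a low value. They report only what shows in the picture. A call takes as long as a camera call.
- spot_in(thing, picture): "location" ([x, y, z] in m, in the coordinates of the camera as it stood for that picture, good to about 4 mm: the middle of the surface that is visible of it).
- mark_of(thing, picture): "location" ([x, y, z] in m, in the coordinates of the camera as it stood for that picture, good to about 4 mm: a listed point, or the origin of a listed thing).
The state is a dict: "clock": time; "joint_pos": joint angles; "joint_velocities": joint speeds; "tau": joint torques, N m; "position": TCP position; "ee_rot": TCP orientation; "ft_force": force on the tool from outside, world axes, zero at the start; "torque": the same for the moment, N m; "grip_width": opening from 0.0 (shut) to 1.0 (fully open).
Only numpy, scipy, OpenCV 4.12 (cv2) and the standard library are available. Lean on these libraries where they do the work, as an engineer would, in place of code of your own. Each camera call takes 0.05 s, during which the arm holds its last target. There are 200 camera calls.

## Working session

There is one attempt and no reset: what is moved stays moved. The work goes in short steps, Python scripts to look and compute and a shell command to move; the robot and the scene stay as the last step left them, time stands still between calls to the robot, and variables do not carry over. Pictures are saved under pics/ and viewed, about 12 in all and at most 16, crops included, and the job is handed in when it is done.

```bash
mkdir -p pics; cat > h.py <<'E'
import numpy as np, cv2, json
from workcell import telemetry, viewer, manip, spot_in, mark_of
def shot(cam, save=None):
    p=viewer.camera(cam)
    if save: cv2.imwrite('pics/'+save+'.png', cv2.cvtColor(np.asarray(p['frame']),cv2.COLOR_RGB2BGR))
    return p
def w(p,loc):
    T=np.array(p['cam_to_world']); return T[:3,:3]@np.array(loc)+T[:3,3]
def marks(p,name,fn=mark_of,mn=0.2):
    return [(round(d['conf'],2),np.round(w(p,d['location']),4)) for d in fn(name,p) if d['conf']>mn]
E
python3 - <<'E'
from h import *
o=telemetry.get_obs(); print({k:np.round(v,3) for k,v in o.items()})
for c in ['top','scene']:
    p=shot(c,c+'0'); print(c,np.round(p['intrinsics'],1).tolist(),np.round(p['cam_to_world'],3).tolist())
    for n in ['stand_top','mark_point','card','loaf_mid','tart_mid','tart_cut','step1_tread','step1_lip']:
        for r in marks(p,n): print(n,*r)
t=np.hstack([cv2.imread('pics/top0.png'),cv2.imread('pics/scene0.png')]);
E
```

```text
{'clock': np.float64(0.0), 'joint_pos': array([-1.153,  0.333, -0.065,  1.461,  0.022,  1.35 , -0.089]), 'joint_velocities': array([ 0.001, -0.001, -0.001,  0.   ,  0.   , -0.   , -0.002]), 'tau': array([-0.0000e+00, -6.2545e+01,  4.9000e-02, -3.9161e+01,  1.6000e-02,
        1.0000e-02,  0.0000e+00]), 'position': array([0.267, 0.565, 0.231]), 'ee_rot': array([-0.379,  0.598,  0.378,  0.597]), 'ft_force': array([-0.089,  0.042, -0.186]), 'torque': array([-0.045,  0.001, -0.015]), 'grip_width': np.float64(0.996)}
top [[478.5, 0.0, 247.1], [0.0, 478.5, 189.8], [0.0, 0.0, 1.0]] [[0.011, 0.993, -0.115, 0.368], [-1.0, 0.012, 0.004, -0.004], [0.006, 0.115, 0.993, 1.33], [0.0, 0.0, 0.0, 1.0]]
stand_top 0.88 [ 0.549  -0.0316  0.0119]
stand_top 0.3 [ 0.5326 -0.04    0.0294]
stand_top 0.29 [ 0.5586 -0.3396  0.0053]
mark_point 0.63 [ 0.6472 -0.0414  0.0044]
card 0.56 [ 0.5571 -0.3365  0.005 ]
loaf_mid 0.9 [ 0.5358 -0.042   0.0303]
tart_mid 0.7 [ 0.3784 -0.2035  0.0207]
tart_mid 0.51 [ 0.3543 -0.2023  0.0192]
tart_cut 0.58 [ 0.3552 -0.1999  0.0211]
tart_cut 0.51 [0.3871 0.1893 0.0084]
tart_cut 0.42 [ 0.5342 -0.0403  0.029 ]
step1_tread 0.59 [0.6047 0.2078 0.0097]
step1_lip 0.91 [0.6066 0.2494 0.0322]
scene [[399.0, 0.0, 260.3], [0.0, 399.0, 185.7], [0.0, 0.0, 1.0]] [[0.065, -0.687, 0.724, 1.201], [0.998, 0.04, -0.052, -0.046], [0.006, 0.726, 0.688, 0.719], [0.0, 0.0, 0.0, 1.0]]
stand_top 0.96 [ 0.5484 -0.036   0.0096]
stand_top 0.39 [0.6102 0.2496 0.0339]
mark_point 0.63 [ 0.6454 -0.0439  0.0039]
card 0.71 [ 0.5568 -0.3478  0.0077]
loaf_mid 0.94 [ 0.5326 -0.0398  0.0322]
loaf_mid 0.43 [0.5028 0.1792 0.033 ]
loaf_mid 0.24 [ 0.5462 -0.0364  0.0118]
tart_mid 0.78 [ 0.3788 -0.2068  0.0241]
tart_cut 0.58 [ 0.3564 -0.2     0.0205]
tart_cut 0.49 [ 0.3788 -0.2058  0.0239]
step1_tread 0.78 [0.6098 0.2071 0.0074]
step1_lip 0.93 [0.6073 0.2529 0.0364]
```

View pics/top0.png

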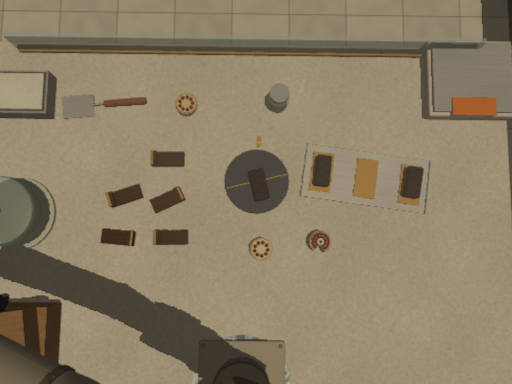

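View pics/scene0.png

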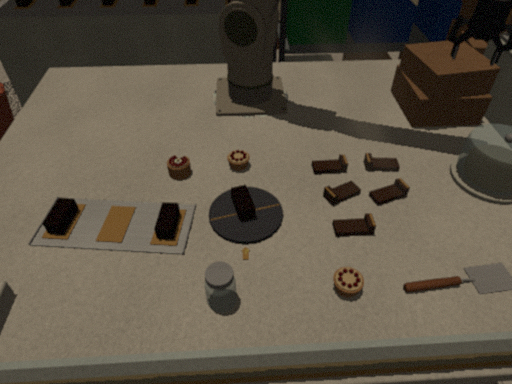

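```bash
cat >> h.py <<'E'
from scipy.optimize import minimize
def proj(p,X):
    T=np.array(p['cam_to_world']);K=np.array(p['intrinsics'])
    c=(np.asarray(X)-T[:3,3])@T[:3,:3]; c=c*[1,-1,-1]
    if p.get('wrist'):
        r=np.linalg.norm(c[:,:2],axis=1);th=np.arctan2(r,c[:,2]);s=(th/np.maximum(r,1e-9))[:,None]*c[:,:2]
    else: s=c[:,:2]/c[:,2:]
    return s*[K[0,0],K[1,1]]+K[:2,2]
def topix(p,u,v,z):   # pixel -> world on plane z
    T=np.array(p['cam_to_world']);K=np.array(p['intrinsics'])
    a=(u-K[0,2])/K[0,0];b=(v-K[1,2])/K[1,1]
    if p.get('wrist'):
        r=np.hypot(a,b)+1e-12; d=np.array([a/r*np.sin(r),-b/r*np.sin(r),-np.cos(r)])
    else: d=np.array([a,-b,-1])
    d=T[:3,:3]@d; return T[:3,3]+d*(z-T[2,3])/d[2]
def box(x0,x1,y0,y1,z0,z1):
    return np.array([[x,y,z] for x in(x0,x1) for y in(y0,y1) for z in(z0,z1)])
STEP=[box(-.037,.053,-.02,.02,-.008,.008),box(.037,.053,-.02,.02,-.008,.024)]
LOAF=[box(-.042,.042,-.02,.02,-.019,.019)]
S=4
def render(p,model,x,y,yaw,z,off,size):
    m=np.zeros((size*S,size*S),np.uint8);c,s=np.cos(yaw),np.sin(yaw)
    for b in model:
        X=b@np.array([[c,s,0],[-s,c,0],[0,0,1]])+[x,y,z]
        q=((proj(p,X)-off+.5)*S*16).round().astype(np.int32)
        cv2.fillConvexPoly(m,cv2.convexHull(q),255,shift=4)
    return cv2.resize(m,(size,size),interpolation=cv2.INTER_AREA)/255.
def prep(p):
    p['g']=np.asarray(p['frame']).astype(float)
    return p
def fit(ps,model,x,y,yaw,z,half=30,bgpct=70,fgpct=10):
    """fit pose so the silhouette explains dark/saturated pixels in all pictures"""
    D=[]
    for p in ps:
        c=proj(p,[[x,y,z]])[0]; o=np.round(c-half).astype(int)
        im=np.asarray(p['frame'])[max(o[1],0):o[1]+2*half,max(o[0],0):o[0]+2*half].astype(float)
        o=np.maximum(o,0)
        b=im[...,2]; hi=np.percentile(b,bgpct); lo=np.percentile(b,fgpct)
        w_=np.clip((hi*0.92-b)/(hi*0.92-lo),0,1)
        # soft silhouette from the blue channel (wood and brass are both dark in blue)
        D.append((p,o,w_))
    def cost(v):
        e=0
        for p,o,m in D:
            r=render(p,model,v[0]/100,v[1]/100,v[2]/10*3,z,o,2*half)[:m.shape[0],:m.shape[1]]
            k=cv2.dilate((r>.01).astype(np.uint8),np.ones((9,9)))
            e+=(np.abs(r-m)*k).sum()/r.sum()
        return e/len(D)
    best=None
    for dy in(0,np.pi/10,-np.pi/10):
        v0=np.array([x*100,y*100,(yaw+dy)*10/3])
        s=minimize(cost,v0,method='Nelder-Mead',options=dict(initial_simplex=v0+np.vstack([np.zeros(3),np.diag([.8,.8,.8])]),xatol=.005,fatol=1e-4))
        if best is None or s.fun<best.fun: best=s
    return best.x[0]/100,best.x[1]/100,best.x[2]*.3,best.fun
def rpix(p,l,z): # helper: yaw from two pixels
    pass
E
python3 - <<'E'
from h import *
from scipy.spatial.transform import Rotation as R
p=shot('top');q=shot('scene')
# (plate centre px, lip px) from the viewed top picture
C=[((168,159),(154,158)),((125,195),(110,198)),((168,200),(182,193)),((118,237),(132,237)),((171,237),(157,237))]
for c,l in C:
    a=topix(p,*c,.012);b=topix(p,*l,.024);yaw=np.arctan2(b[1]-a[1],b[0]-a[0])
    a=a-0.008*np.array([np.cos(yaw),np.sin(yaw),0])
    for ps in([p],[q],[p,q]): print(np.round(fit(ps,STEP,a[0],a[1],yaw,.008),4))
W=shot('wrist','w0');W['wrist']=1
print(np.array(W['intrinsics']).round(1).tolist(),np.array(W['cam_to_world']).round(3).tolist())
print(R.from_quat(telemetry.get_obs()['ee_rot']).as_matrix().round(3))
# disc, line
for P in(p,q):
    f=np.asarray(P['frame']).astype(int);m=(f[...,0]-f[...,2]>25)
    pts=[]
    for v,u in np.argwhere(m):
        X=topix(P,u,v,.012)
        if np.hypot(X[0]-.549,X[1]+.034)<.086: pts.append(X[:2])
    pts=np.array(pts); print(len(pts),pts.mean(0) if len(pts) else 0); 
    if len(pts)>5:
        _,_,V=np.linalg.svd(pts-pts.mean(0)); print('line dir',V[0])
E
```

```text
[0.6071 0.205  1.5874 0.0627]
[0.6059 0.2053 1.5742 0.1224]
[0.6063 0.2058 1.5797 0.0966]
[0.5053 0.321  1.8972 0.0705]
[0.504  0.322  1.9078 0.1128]
[0.5052 0.3207 1.8975 0.0974]
[ 0.489   0.2185 -1.126   0.0712]
[ 0.4872  0.2188 -1.0865  0.1363]
[ 0.4882  0.2191 -1.1254  0.1096]
[ 0.3888  0.352  -1.6499  0.061 ]
[ 0.3863  0.3524 -1.6307  0.1452]
[ 0.3886  0.352  -1.6525  0.1143]
[0.3897 0.1903 1.5908 0.058 ]
[0.387  0.1902 1.5828 0.1146]
[0.3892 0.1903 1.5814 0.1003]
[[297.3, 0.0, 255.3], [0.0, 297.3, 190.6], [0.0, 0.0, 1.0]] [[0.428, -0.856, -0.289, 0.192], [0.904, 0.405, 0.138, 0.601], [-0.001, -0.321, 0.947, 0.373], [0.0, 0.0, 0.0, 1.0]]
[[-0.    -0.904  0.427]
 [ 0.     0.427  0.904]
 [-1.     0.     0.   ]]
109 [ 0.54655576 -0.03483434]
line dir [-0.23762642  0.97135662]
103 [ 0.54477726 -0.0340293 ]
line dir [ 0.23790682 -0.97128798]
```

```bash
A='[0.1,[1.33,-3.03,0],[0,0,-0.12]]'; unset A
python3 -m crank '[[0,[1.33,-3.03,0],[0,0,-0.12]],[0,[1.33,-3.03,0],[0,0,-0.12]],[0,[1.33,-3.03,0],[0,0,-0.12]],[0,[1.33,-3.03,0],[0,0,-0.12]],[0,[1.33,-3.03,0],[0,0,-0.12]],[0,[1.33,-3.03,0],[0,0,-0.12]],[0,[1.33,-3.03,0],[0,0,-0.12]],[0,[1.33,-3.03,0],[0,0,-0.12]],[0,[1.33,-3.03,0],[0,0,-0.12]],[0,[1.33,-3.03,0],[0,0,-0.12]]]' 40
python3 -m crank '[[0,[1.33,-3.03,0],[0,0,-0.12]],[0,[1.33,-3.03,0],[0,0,-0.12]],[0,[1.33,-3.03,0],[0,0,-0.12]],[0,[1.33,-3.03,0],[0,0,-0.12]],[0,[1.33,-3.03,0],[0,0,-0.12]],[0,[1.33,-3.03,0],[0,0,-0.12]],[0,[1.33,-3.03,0],[0,0,-0.12]],[0,[1.33,-3.03,0],[0,0,-0.12]],[0,[1.33,-3.03,0],[0,0,-0.12]],[0,[1.33,-3.03,0],[0,0,-0.12]],[0,[0,0,0],[0,0,0]]]'
cat >> h.py <<'E'
from scipy.spatial.transform import Rotation as R
def pose():
    o=telemetry.get_obs();M=R.from_quat(o['ee_rot']).as_matrix()
    j=np.arctan2(M[1,2],M[0,2])
    return np.array(o['position']),j,M
def st():
    o=telemetry.get_obs();P,j,M=pose()
    print('t %.1f tcp %s jaw %.3f down %.4f w %.3f f %s j7 %.2f'%(o['clock'],P.round(4),j,-M[2,0],o['grip_width'],np.round(o['ft_force'],1),o['joint_pos'][6]))
def wr(a,m): return (a+m/2)%m-m/2
def goto(x,y,z,jaw):
    P,j,M=pose();d=(np.array([x,y,z])-P)*100
    print('delta cm',d.round(2),'turn',round(wr(jaw-j,np.pi),3))
E
python3 - <<'E'
from h import *
st()
p=shot('wrist','w1');p['wrist']=1
print(np.array(p['cam_to_world']).round(3).tolist())
for n in ['stand_top','loaf_mid','mark_point']:
    for r in marks(p,n): print(n,*r)
E
```

```text
clock: 1.88
position: [0.4001, 0.2608, 0.2316]
ee_rot: [0.027, 0.706, -0.027, 0.707]
ft_force: [0.5, -0.5, 0.4]
grip_width: 1.001
clock: 2.8
position: [0.5338, -0.0476, 0.2317]
ee_rot: [0.423, 0.565, -0.424, 0.567]
ft_force: [-1.5, -1.0, 0.1]
grip_width: 0.997
t 2.8 tcp [ 0.5338 -0.0476  0.2317] jaw -1.285 down 1.0000 w 0.997 f [-1.5 -1.   0.1] j7 -1.21
[[0.28, 0.91, 0.307, 0.612], [-0.96, 0.264, 0.094, -0.024], [0.004, -0.321, 0.947, 0.374], [0.0, 0.0, 0.0, 1.0]]
loaf_mid 0.9 [ 0.5334 -0.0406  0.032 ]
mark_point 0.6 [0.5099 0.1746 0.0315]
mark_point 0.55 [ 0.648  -0.038  -0.0007]
```

View pics/w1.png

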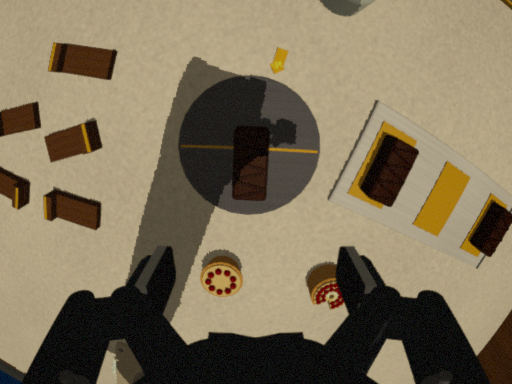

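```bash
cat >> h.py <<'E'
def sat(p):
    f=np.asarray(p['frame']).astype(float); return (f[...,0]-f[...,2])/(f[...,0]+12)
def stand(p):
    """disc centre from brass line ends, card centre from gold blob (wrist or top)"""
    f=np.asarray(p['frame']).astype(int); gold=((f[...,0]-f[...,2])>50)&(f[...,0]>90)
    n,l,s,c=cv2.connectedComponentsWithStats(gold.astype(np.uint8),connectivity=8)
    out=[]
    for i in range(1,n):
        if s[i,4]<8: continue
        v,u=np.nonzero(l==i); X=np.array([topix(p,a,b,.006)[:2] for a,b in zip(u,v)],np.float32)
        r=cv2.minAreaRect(X*1000); out.append((s[i,4],np.round(c[i]),np.round(X.mean(0),4),r))
    return out
E
python3 - <<'E'
from h import *
p=shot('wrist');p['wrist']=1
for a,c,m,r in stand(p): print(a,c,m,np.round(r[0],1),np.round(r[1],1),round(r[2],1))
a=topix(p,182,147,.012);b=topix(p,317,152,.012);print('ends',a,b,(a+b)/2,np.linalg.norm(a-b),np.arctan2(*(a-b)[[1,0]]))
# disc: dark low-saturation pixels -> hull -> circle
f=np.asarray(p['frame']).astype(float);g=f.mean(2)
s=sat(p);m=np.zeros(g.shape,np.uint8)
pts=[]
for k in np.linspace(0,2*np.pi,120):
    # radial profile in world around rough centre, find strongest brightness rise 80..100 mm
    rr=np.arange(.075,.105,.0005);q=proj(p,np.array([[.548+r*np.cos(k),-.034+r*np.sin(k),.012] for r in rr]))
    v=cv2.remap(g.astype(np.float32),q[:,0].astype(np.float32)[None],q[:,1].astype(np.float32)[None],cv2.INTER_LINEAR)[0]
    d=v[6:]-v[:-6];i=d.argmax()
    if d[i]>25: pts.append(np.array([.548,-.034])+rr[i+3]*np.array([np.cos(k),np.sin(k)]))
pts=np.array(pts)
from scipy.optimize import least_squares
sol=least_squares(lambda v:np.hypot(*(pts-v[:2]).T)-v[2],[.548,-.034,.09],loss='soft_l1',f_scale=.001);print('disc',sol.x,len(pts))
# loaf: brown mask
mm=((s>.28)).astype(np.uint8);mm[:,:225]=0;mm[:,280:]=0;mm[:115]=0;mm[210:]=0
v,u=np.nonzero(mm);print('brown',len(u),u.min(),u.max(),v.min(),v.max())
q=dict(p);F=np.full(g.shape+(3,),200,np.uint8);F[mm>0]=0;q['frame']=F
print('loaf',fit([q],LOAF,.535,-.041,.25,.031,half=55))
E
```

```text
21 [509.   2.] [ 0.9204 -0.3475] [ 920.8 -346.6] [15.6  5.6] 85.1
124 [58. 52.] [0.6063 0.2733] [605.6 273.4] [ 8.6 42.3] 89.6
358 [288.  61.] [ 0.6611 -0.0407] [660.2 -40.3] [35.1 19.9] 0.8
143 [ 91. 136.] [0.501  0.1877] [501.5 187.8] [41.8  9.4] 22.9
957 [382. 165.] [ 0.5782 -0.206 ] [ 575.2 -217.1] [ 61.5 111.1] 82.3
167 [300. 152.] [ 0.5586 -0.0906] [558.7 -91.1] [ 4.6 62.1] 13.6
1984 [445. 203.] [ 0.5589 -0.3399] [ 558.4 -341. ] [ 62.1 111.4] 82.5
80 [ 19. 195.] [0.3657 0.3264] [366.6 327.7] [10.3 42.4] 87.6
94 [ 48. 204.] [0.3712 0.2574] [370.4 257.5] [42.2  8.9] 0.6
429 [481. 231.] [ 0.5369 -0.4529] [ 541.6 -464.5] [ 62.5 111.6] 83.1
1186 [225. 279.] [ 0.3432 -0.0506] [341.7 -50.6] [66.4 67.5] 18.4
601 [328. 296.] [ 0.3562 -0.217 ] [ 351.  -217.1] [68.8 44.8] 41.6
65 [121. 379.] [-0.0291  0.1058] [-26.2 102.6] [24.7 60.8] 89.2
ends [0.52180067 0.05352074 0.012     ] [ 0.56562195 -0.11020157  0.012     ] [ 0.54371131 -0.02834041  0.012     ] 0.16948539697862472 1.8323222717221717
disc [ 0.54690103 -0.03560067  0.08888275] 120
brown 2282 225 279 116 201
loaf (np.float64(0.5336640513578298), np.float64(-0.04150555854309847), np.float64(0.22554014951061582), np.float64(0.21719735314537245))
```

```bash
python3 - <<'E'
from h import *
st(); goto(.5337,-.0415,.024,-1.335)
E
```

```text
t 3.0 tcp [ 0.5325 -0.0394  0.2313] jaw -1.267 down 1.0000 w 1.003 f [-0.4  0.3  0. ] j7 -1.21
delta cm [  0.12  -0.21 -20.73] turn -0.068
```

```bash
python3 -m crank '[[0,[0.12,-0.21,-3],[0,0,-0.068]],[0,[0,0,-3],[0,0,0]],[0,[0,0,-3],[0,0,0]],[0,[0,0,-3],[0,0,0]],[0,[0,0,-3],[0,0,0]],[0,[0,0,-3],[0,0,0]],[0,[0,0,-2.2],[0,0,0]],[0,[0,0,-0.5],[0,0,0]],[0,[0,0,0],[0,0,0]]]' 50
python3 -m crank '[[1,[0,0,0],[0,0,0]],[1,[0,0,0],[0,0,0]],[1,[0,0,0],[0,0,0]],[1,[0,0,0],[0,0,0]],[1,[0,0,0],[0,0,0]],[1,[0,0,0],[0,0,0]],[1,[0,0,0],[0,0,0]],[1,[0,0,0],[0,0,0]]]'
python3 -m crank '[[1,[0,0,1],[0,0,0]],[1,[0,0,3],[0,0,0]],[1,[0,0,3],[0,0,0]],[1,[0,0,3],[0,0,0]],[1,[0,0,2],[0,0,0]],[1,[0,0,0],[0,0,0]]]'
python3 - <<'E'
from h import *
st(); goto(.5584,-.341,.145,-.131-1.5708)
p=shot('wrist','w2');p['wrist']=1
for n in ['loaf_mid']:
    for r in marks(p,n): print(n,*r)
E
```

```text
clock: 3.8
position: [0.5328, -0.0418, 0.0233]
ee_rot: [0.437, 0.556, -0.439, 0.554]
ft_force: [0.9, 0.0, -0.2]
grip_width: 0.999
clock: 4.47
position: [0.5348, -0.0427, 0.0257]
ee_rot: [0.439, 0.554, -0.438, 0.555]
ft_force: [-2.6, 0.3, 7.4]
grip_width: 0.458
clock: 4.97
position: [0.5361, -0.0431, 0.1494]
ee_rot: [0.441, 0.553, -0.437, 0.556]
ft_force: [1.6, -0.0, -1.7]
grip_width: 0.458
t 5.0 tcp [ 0.5361 -0.0431  0.1494] jaw -1.339 down 1.0000 w 0.458 f [ 1.6 -0.  -1.7] j7 -1.23
delta cm [  2.23 -29.79  -0.44] turn -0.363
loaf_mid 0.76 [ 0.5384 -0.0431  0.1527]
```

View pics/w2.png

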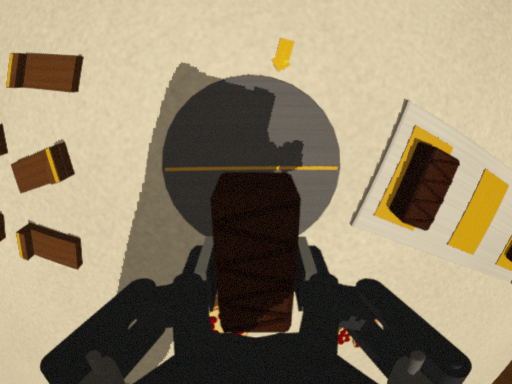

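```bash
python3 -m crank '[[1,[0.2,-2.98,0],[0,0,-0.036]],[1,[0.2,-2.98,0],[0,0,-0.036]],[1,[0.2,-2.98,0],[0,0,-0.036]],[1,[0.2,-2.98,0],[0,0,-0.036]],[1,[0.2,-2.98,0],[0,0,-0.036]],[1,[0.2,-2.98,0],[0,0,-0.036]],[1,[0.2,-2.98,0],[0,0,-0.036]],[1,[0.2,-2.98,0],[0,0,-0.036]],[1,[0.2,-2.98,0],[0,0,-0.036]],[1,[0.2,-2.98,0],[0,0,-0.036]],[1,[0,0,0],[0,0,0]],[1,[0,0,0],[0,0,0]]]' 60
python3 - <<'E'
from h import *
st(); goto(.5584,-.341,.021,-.131-1.5708)
p=shot('wrist','w3');p['wrist']=1
for n in ['loaf_mid','card']:
    for r in marks(p,n): print(n,*r)
E
```

```text
clock: 6.07
position: [0.552, -0.3426, 0.1424]
ee_rot: [-0.531, -0.467, 0.533, -0.466]
ft_force: [-0.0, 1.4, -2.2]
grip_width: 0.457
t 6.1 tcp [ 0.552  -0.3426  0.1424] jaw -1.702 down 1.0000 w 0.457 f [-0.   1.4 -2.2] j7 -0.96
delta cm [  0.64   0.16 -12.14] turn -0.0
loaf_mid 0.88 [ 0.5529 -0.343   0.1486]
card 0.74 [ 0.5605 -0.3379  0.0056]
card 0.23 [ 0.3559 -0.2002  0.0195]
```

```bash
python3 -m crank '[[1,[0.6,0.25,-2],[0,0,0]],[1,[0,0,-2.5],[0,0,0]],[1,[0,0,-2.5],[0,0,0]],[1,[0,0,-2.5],[0,0,0]],[1,[0,0,-1.3],[0,0,0]],[1,[0,0,-0.8],[0,0,0]],[1,[0,0,-0.5],[0,0,0]],[1,[0,0,0],[0,0,0]],[1,[0,0,0],[0,0,0]]]'
python3 -m crank '[[0.3,[0,0,0],[0,0,0]],[0,[0,0,0],[0,0,0]],[0,[0,0,0],[0,0,0]],[0,[0,0,0],[0,0,0]],[0,[0,0,0],[0,0,0]],[0,[0,0,1],[0,0,0]],[0,[0,0,3],[0,0,0]],[0,[0,0,3],[0,0,0]],[0,[0,0,3],[0,0,0]],[0,[0,0,3],[0,0,0]],[0,[0,0,0],[0,0,0]]]'
python3 - <<'E'
from h import *
st(); 
p=shot('wrist','w4');p['wrist']=1
for n in ['loaf_mid','card']:
    for r in marks(p,n): print(n,*r)
p=shot('top','t1');print(p['frame'].shape)
for n in ['loaf_mid']:
    for r in marks(p,n): print(n,*r)
q=shot('scene')
for x,y,yaw in [(.607,.205,1.587),(.505,.321,1.897),(.489,.2185,-1.126),(.3888,.352,-1.65),(.3895,.1903,1.59)]:
    for P in(p,q): print(np.round(fit([P],STEP,x,y,yaw,.008),4))
E
```

```text
clock: 6.97
position: [0.5605, -0.3386, 0.0244]
ee_rot: [0.531, 0.467, -0.531, 0.468]
ft_force: [0.0, 0.8, -2.9]
grip_width: 0.454
clock: 7.88
position: [0.5619, -0.3405, 0.1607]
ee_rot: [0.532, 0.464, -0.53, 0.47]
ft_force: [0.0, -0.7, 0.3]
grip_width: 1.002
t 7.9 tcp [ 0.5619 -0.3405  0.1607] jaw -1.699 down 1.0000 w 1.002 f [ 0.  -0.7  0.3] j7 -0.97
loaf_mid 0.71 [ 0.5642 -0.3413  0.0246]
(384, 512, 3)
loaf_mid 0.51 [ 0.5618 -0.3367  0.021 ]
loaf_mid 0.47 [0.4903 0.362  0.0319]
[0.607  0.2051 1.5854 0.0591]
[0.606  0.2058 1.5729 0.1197]
[0.5052 0.3209 1.9025 0.0691]
[0.5038 0.3213 1.8906 0.1098]
[ 0.4889  0.2186 -1.1297  0.0706]
[ 0.4865  0.2196 -1.0903  0.1321]
[ 0.3888  0.352  -1.6499  0.0612]
[ 0.3863  0.3524 -1.6294  0.1515]
[0.3897 0.1903 1.59   0.0574]
[0.387  0.1902 1.5829 0.1153]
```

View pics/w4.png

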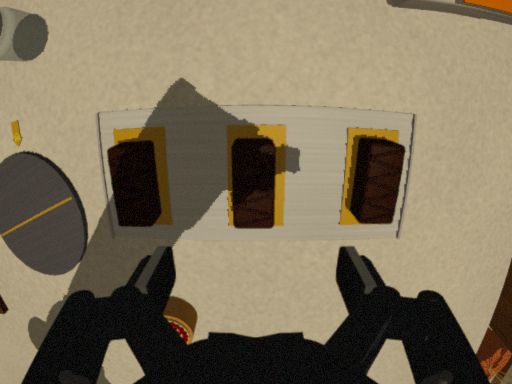

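```bash
python3 -m crank '[[0,[-1.08,3.4,0],[0,0,0.107]],[0,[-1.08,3.4,0],[0,0,0.107]],[0,[-1.08,3.4,0],[0,0,0.107]],[0,[-1.08,3.4,0],[0,0,0.107]],[0,[-1.08,3.4,0],[0,0,0.107]],[0,[-1.08,3.4,0],[0,0,0.107]],[0,[-1.08,3.4,0],[0,0,0.107]],[0,[-1.08,3.4,0],[0,0,0.107]]]'
python3 -m crank '[[0,[-1.08,3.4,0],[0,0,0.107]],[0,[-1.08,3.4,0],[0,0,0.107]],[0,[-1.08,3.4,0],[0,0,0.107]],[0,[-1.08,3.4,0],[0,0,0.107]],[0,[-1.08,3.4,0],[0,0,0.107]],[0,[-1.08,3.4,0],[0,0,0.107]],[0,[-1.08,3.4,0],[0,0,0.107]],[0,[-1.08,3.4,0],[0,0,0.107]],[0,[0,0,0],[0,0,0]],[0,[0,0,0],[0,0,0]],[0,[0,0,0],[0,0,0]]]'
python3 - <<'E'
from h import *
st(); goto(.3885,.2043,.003,.016)
p=shot('wrist','w5');p['wrist']=1
for r in marks(p,'step1_tread')+marks(p,'step1_lip'): print(*r)
print(np.round(fit([p],STEP,.389,.1903,1.587,.008,half=70),4))
E
```

```text
clock: 8.85
position: [0.4722, -0.0648, 0.1527]
ee_rot: [0.287, 0.646, -0.287, 0.646]
ft_force: [0.2, 0.3, 0.2]
grip_width: 1.002
clock: 9.77
position: [0.3869, 0.205, 0.1527]
ee_rot: [-0.005, 0.707, 0.004, 0.707]
ft_force: [-0.5, -0.7, 0.9]
grip_width: 0.999
t 9.8 tcp [0.3869 0.205  0.1527] jaw 0.013 down 1.0000 w 0.999 f [-0.5 -0.7  0.9] j7 -0.58
delta cm [  0.16  -0.07 -14.97] turn 0.003
0.62 [0.6045 0.2018 0.0113]
0.75 [0.6029 0.2483 0.0342]
0.65 [0.3844 0.1896 0.0085]
[0.3878 0.1902 1.5983 0.1505]
```

View pics/w5.png

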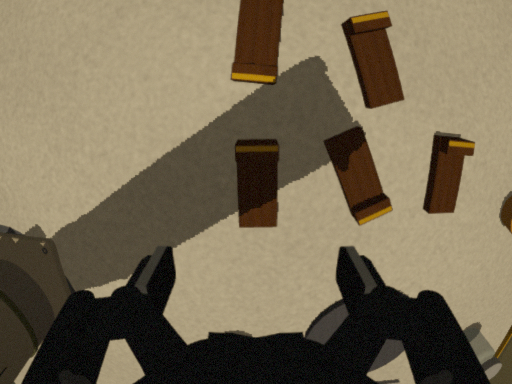

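```bash
python3 -m crank '[[0,[0.12,-0.07,-2.5],[0,0,0.006]],[0,[0,0,-3],[0,0,0]],[0,[0,0,-3],[0,0,0]],[0,[0,0,-3],[0,0,0]],[0,[0,0,-2],[0,0,0]],[0,[0,0,-1.3],[0,0,0]],[0,[0,0,-0.4],[0,0,0]],[0,[0,0,0],[0,0,0]],[0,[0,0,0],[0,0,0]]]' 45
python3 -m crank '[[1,[0,0,0],[0,0,0]],[1,[0,0,0],[0,0,0]],[1,[0,0,0],[0,0,0]],[1,[0,0,0],[0,0,0]],[1,[0,0,0],[0,0,0]],[1,[0,0,0],[0,0,0]],[1,[0,0,0],[0,0,0]],[1,[0,0,0],[0,0,0]]]'
python3 -m crank '[[1,[0,0,1],[0,0,0]],[1,[0,0,3],[0,0,0]],[1,[0,0,3],[0,0,0]],[1,[0,0,3],[0,0,0]],[1,[0,0,2],[0,0,0]],[1,[0,0,0],[0,0,0]]]'
python3 - <<'E'
from h import *
st()
p=shot('wrist','w6');p['wrist']=1
for r in marks(p,'step1_tread')+marks(p,'step1_lip'): print(*r)
E
```

```text
clock: 10.67
position: [0.3888, 0.2048, 0.002]
ee_rot: [-0.007, 0.707, 0.007, 0.707]
ft_force: [0.2, -0.4, 0.7]
grip_width: 0.999
clock: 11.33
position: [0.3886, 0.2053, 0.0021]
ee_rot: [-0.007, 0.707, 0.007, 0.707]
ft_force: [-2.7, -1.9, 7.4]
grip_width: 0.46
clock: 11.83
position: [0.3903, 0.2063, 0.1262]
ee_rot: [-0.005, 0.705, 0.009, 0.709]
ft_force: [1.1, 1.0, -0.8]
grip_width: 0.457
t 11.8 tcp [0.3903 0.2063 0.1262] jaw 0.020 down 1.0000 w 0.457 f [ 1.1  1.  -0.8] j7 -0.57
0.95 [0.6085 0.202  0.007 ]
0.7 [0.3864 0.1903 0.1316]
```

View pics/w6.png

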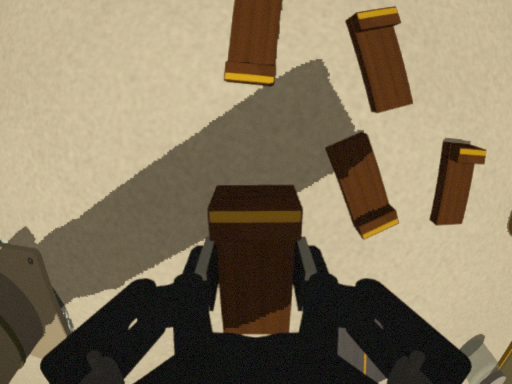

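```bash
cat >> h.py <<'E'
from scipy.optimize import least_squares
def disc(p,c=(.5475,-.035)):
    g=np.asarray(p['frame']).astype(np.float32).mean(2);pts=[]
    for k in np.linspace(0,2*np.pi,120):
        rr=np.arange(.075,.105,.0005);q=proj(p,np.array([[c[0]+r*np.cos(k),c[1]+r*np.sin(k),.012] for r in rr])).astype(np.float32)
        v=cv2.remap(g,q[:,0][None],q[:,1][None],cv2.INTER_LINEAR)[0]
        d=v[6:]-v[:-6];i=d.argmax()
        if d[i]>25: pts.append(np.array(c)+rr[i+3]*np.array([np.cos(k),np.sin(k)]))
    pts=np.array(pts);s=least_squares(lambda v:np.hypot(*(pts-v[:2]).T)-v[2],[*c,.09],loss='soft_l1',f_scale=.001)
    return s.x,len(pts)
E
python3 - <<'E'
from h import *
st(); goto(.5434,-.018,.126,.237)
for c in('top','scene'):
    p=shot(c); print(c,disc(p),marks(p,'stand_top'))
    for a,cc,m,r in stand(p):
        if np.hypot(m[0]-.5475,m[1]+.035)<.15: print(a,m,np.round(r[0],1),np.round(r[1],1),round(r[2],1))
p=shot('wrist');p['wrist']=1
for a,cc,m,r in stand(p):
    if cc[0]>200 and cc[0]<310 and cc[1]>190 and cc[1]<240:
        x=topix(p,*cc,pose()[0][2]+.030); print('strip',cc,x,x-pose()[0])
E
```

```text
t 12.0 tcp [0.3879 0.2048 0.1212] jaw 0.020 down 1.0000 w 0.456 f [-0.2 -0.2 -1.1] j7 -0.57
delta cm [ 15.55 -22.28   0.48] turn 0.217
top (array([ 0.54637634, -0.0348384 ,  0.08960465]), 120) [(0.79, array([ 0.5459, -0.0335,  0.0121])), (0.25, array([0.504 , 0.3235, 0.0152]))]
73 [ 0.6619 -0.0397] [660.6 -39. ] [34.5 16.9] 0.4
88 [ 0.5478 -0.0358] [547.8 -35.7] [  4.  169.5] 13.8
scene (array([ 0.55008061, -0.03458176,  0.09139158]), 120) [(0.82, array([ 0.5456, -0.0334,  0.0138]))]
69 [ 0.6638 -0.0396] [662.7 -40.4] [13.3 30.1] 87.5
strip [256. 216.] [0.38686216 0.23833424 0.15048036] [-0.00090083  0.03370179  0.03      ]
```

```bash
python3 -m crank '[[1,[1.55,-2.24,0],[0,0,0.022]],[1,[1.55,-2.24,0],[0,0,0.022]],[1,[1.55,-2.24,0],[0,0,0.022]],[1,[1.55,-2.24,0],[0,0,0.022]],[1,[1.55,-2.24,0],[0,0,0.022]],[1,[1.55,-2.24,0],[0,0,0.022]],[1,[1.55,-2.24,0],[0,0,0.022]],[1,[1.55,-2.24,0],[0,0,0.022]],[1,[1.55,-2.24,0],[0,0,0.022]],[1,[1.55,-2.24,0],[0,0,0.022]],[1,[0,0,0],[0,0,0]],[1,[0,0,0],[0,0,0]]]'
python3 -m crank '[[1,[0,0,-1],[0,0,0]],[1,[0,0,-3],[0,0,0]],[1,[0,0,-2],[0,0,0]],[1,[0,0,0],[0,0,0]],[1,[0,0,0],[0,0,0]]]'
python3 - <<'E'
from h import *
st(); goto(.5431,-.019,.0145,.239)
p=shot('wrist','w7');p['wrist']=1
for n in ['step1_tread','step1_lip','stand_top']:
  for r in marks(p,n): print(n,*r)
E
```

```text
clock: 13.23
position: [0.5433, -0.0206, 0.1206]
ee_rot: [-0.084, 0.703, 0.083, 0.702]
ft_force: [-0.9, 1.2, -1.2]
grip_width: 0.454
clock: 13.65
position: [0.542, -0.0181, 0.0603]
ee_rot: [-0.085, 0.703, 0.085, 0.701]
ft_force: [0.3, 0.0, -0.5]
grip_width: 0.456
t 13.7 tcp [ 0.542  -0.0181  0.0603] jaw 0.241 down 1.0000 w 0.456 f [ 0.3  0.  -0.5] j7 0.33
delta cm [ 0.11 -0.09 -4.58] turn -0.002
```

```bash
python3 -m crank '[[1,[0.1,-0.1,-2],[0,0,0]],[1,[0,0,-1.4],[0,0,0]],[1,[0,0,-0.7],[0,0,0]],[1,[0,0,-0.4],[0,0,0]],[1,[0,0,0],[0,0,0]],[1,[0,0,0],[0,0,0]],[1,[0,0,0],[0,0,0]]]'
python3 -m crank '[[0.3,[0,0,0],[0,0,0]],[0.2,[0,0,0],[0,0,0]],[0.2,[0,0,0],[0,0,0]],[0.2,[0,0,0],[0,0,0]],[0.2,[0,0,1],[0,0,0]],[0,[0,0,3],[0,0,0]],[0,[0,0,3],[0,0,0]],[0,[0,0,3],[0,0,0]],[0,[0,0,3],[0,0,0]],[0,[0,0,0],[0,0,0]],[0,[0,0,0],[0,0,0]]]'
python3 - <<'E'
from h import *
st()
p=shot('wrist','w8');p['wrist']=1
for n in ['step1_tread','step1_lip','stand_top']:
  for r in marks(p,n): print(n,*r)
q=shot('top')
print(marks(q,'step1_tread'))
print([tuple(np.round(fit([P],STEP,x,y,yaw,.008),4)) for P in(q,) for x,y,yaw in [(.607,.205,1.587),(.505,.321,1.897),(.489,.2185,-1.126),(.3888,.352,-1.65)]])
E
```

```text
clock: 14.43
position: [0.5449, -0.02, 0.0173]
ee_rot: [-0.085, 0.701, 0.085, 0.703]
ft_force: [0.1, 0.4, 0.1]
grip_width: 0.457
clock: 15.35
position: [0.5454, -0.02, 0.1487]
ee_rot: [-0.084, 0.701, 0.085, 0.704]
ft_force: [-0.6, 1.0, -1.0]
grip_width: 0.999
t 15.3 tcp [ 0.5454 -0.02    0.1487] jaw 0.240 down 1.0000 w 0.999 f [-0.6  1.  -1. ] j7 0.29
[(0.64, array([0.6045, 0.2031, 0.0061]))]
[(np.float64(0.6071), np.float64(0.205), np.float64(1.587), np.float64(0.0628)), (np.float64(0.5053), np.float64(0.3209), np.float64(1.9028), np.float64(0.0728)), (np.float64(0.4888), np.float64(0.2186), np.float64(-1.1287), np.float64(0.0692)), (np.float64(0.3887), np.float64(0.352), np.float64(-1.6492), np.float64(0.0625))]
```

View pics/w8.png

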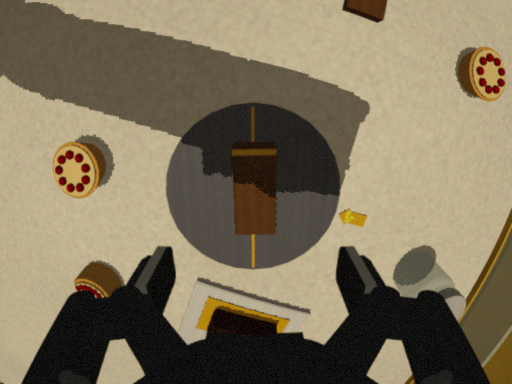

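```bash
cat >> h.py <<'E'
def brown(p,x,y,z,half=75,thr=.28):
    m=(sat(p)>thr).astype(np.uint8); c=proj(p,[[x,y,z]])[0].round().astype(int)
    k=np.zeros_like(m);k[max(c[1]-half,0):c[1]+half,max(c[0]-half,0):c[0]+half]=1
    m=cv2.morphologyEx(m*k,cv2.MORPH_OPEN,np.ones((7,7),np.uint8));m=cv2.morphologyEx(m,cv2.MORPH_CLOSE,np.ones((7,7),np.uint8))
    q=dict(p);F=np.full(m.shape+(3,),200,np.uint8);F[m>0]=0;q['frame']=F;return q,m
C0=np.array([.547,-.035]);U=np.array([np.cos(1.811),np.sin(1.811)])
def place_check(p,layers):
    """layers: list of +1/-1 lips from the bottom; fits the whole pile's top step"""
    n=len(layers);s=layers[-1];z=.012+.016*(n-1)+.008;yaw=1.811 if s>0 else 1.811-np.pi
    c=C0+.0025*s*U; q,m=brown(p,c[0],c[1],z)
    r=fit([q],STEP,c[0],c[1],yaw,z,half=75); d=np.array(r[:2])-C0
    print('tread',np.round(r,4),'along',round(d@U*1000,1),'mm across',round((-d[0]*U[1]+d[1]*U[0])*1000,1),'yaw err',round(wr(r[2]-yaw,2*np.pi),3))
E
python3 - <<'E'
from h import *
p=shot('wrist');p['wrist']=1
print(disc(p)); place_check(p,[1])
q=shot('top');print(disc(q));place_check(q,[1]); st(); 
# s3 target
u=np.array([np.cos(-1.126),np.sin(-1.126)]);g=np.array([.4885,.2187])+.014*u
goto(*g,.14,-1.126+1.571)
E
```

```text
(array([ 0.54621692, -0.03507033,  0.08891768]), 120)
tread [ 0.5481 -0.0355  1.819   0.0229] along -0.8 mm across -0.9 yaw err 0.008
(array([ 0.54622386, -0.03307551,  0.09120388]), 27)
tread [ 0.5587 -0.0481  1.5887  0.6392] along -15.5 mm across -8.2 yaw err -0.222
t 15.8 tcp [ 0.5439 -0.0201  0.1457] jaw 0.240 down 1.0000 w 1.000 f [0.5 0.5 0.2] j7 0.29
delta cm [-4.94 22.61 -0.57] turn 0.205
```

```bash
python3 -m crank '[[0,[-0.7,3.23,-0.1],[0,0,0.03]],[0,[-0.7,3.23,-0.1],[0,0,0.03]],[0,[-0.7,3.23,-0.1],[0,0,0.03]],[0,[-0.7,3.23,-0.1],[0,0,0.03]],[0,[-0.7,3.23,-0.1],[0,0,0.03]],[0,[-0.7,3.23,-0.1],[0,0,0.03]],[0,[-0.7,3.23,0],[0,0,0.025]],[0,[0,0,0],[0,0,0]],[0,[0,0,0],[0,0,0]],[0,[0,0,0],[0,0,0]]]'
python3 - <<'E'
from h import *
p=shot('wrist');p['wrist']=1
r=fit([p],STEP,.4885,.2187,-1.127,.008,half=70);print(np.round(r,4))
q,m=brown(p,.4885,.2187,.008);r2=fit([q],STEP,.4885,.2187,-1.127,.008,half=70);print(np.round(r2,4))
print(marks(p,'step1_tread'));st()
u=np.array([np.cos(-1.126),np.sin(-1.126)]);g=np.array([.4885,.2187])+.014*u
goto(*g,.001,-1.126+1.571)
E
```

```text
clock: 16.58
position: [0.4953, 0.2054, 0.14]
ee_rot: [-0.156, 0.69, 0.156, 0.69]
ft_force: [-0.1, -0.4, -0.1]
grip_width: 0.998
[ 0.4877  0.218  -1.1242  0.1115]
[ 0.4877  0.2177 -1.1269  0.0146]
[(0.87, array([0.6052, 0.2026, 0.0089]))]
t 16.7 tcp [0.4957 0.2046 0.1402] jaw 0.443 down 1.0000 w 1.000 f [0.3 0.  0.1] j7 0.02
delta cm [ -0.11   0.14 -13.92] turn 0.002
```

```bash
python3 -m crank '[[0,[-0.2,0.05,-2.5],[0,0,0]],[0,[0,0,-3],[0,0,0]],[0,[0,0,-3],[0,0,0]],[0,[0,0,-2.5],[0,0,0]],[0,[0,0,-1.7],[0,0,0]],[0,[0,0,-0.9],[0,0,0]],[0,[0,0,-0.3],[0,0,0]],[0,[0,0,0],[0,0,0]],[0,[0,0,0],[0,0,0]]]' 45
python3 -m crank '[[1,[0,0,0],[0,0,0]],[1,[0,0,0],[0,0,0]],[1,[0,0,0],[0,0,0]],[1,[0,0,0],[0,0,0]],[1,[0,0,0],[0,0,0]],[1,[0,0,0],[0,0,0]],[1,[0,0,0],[0,0,0]],[1,[0,0,0],[0,0,0]]]'
python3 -m crank '[[1,[0,0,1],[0,0,0]],[1,[0,0,3],[0,0,0]],[1,[0,0,3],[0,0,0]],[1,[0,0,3],[0,0,0]],[1,[0,0,2],[0,0,0]],[1,[0,0,0],[0,0,0]],[1,[0,0,0],[0,0,0]]]'
cat >> h.py <<'E'
def plan(n,s,along,off,across=0,rise=.0):
    """TCP target for layer n (1..), lip sign s, tread centre at 'along' m on the line, grip 'off' m ahead of tread"""
    g=C0+(along+s*off)*U+across*np.array([-U[1],U[0]])
    print('drop tcp',g.round(4),'z',round(.012+.016*(n-1)+.002+rise,4)); goto(g[0],g[1],.012+.016*(n-1)+.002+rise,1.811-1.5708)
E
python3 - <<'E'
from h import *
st(); p=shot('wrist','w9');p['wrist']=1;P=pose()[0]
for n in('step1_tread','step1_lip'):
  for c,x in marks(p,n): print(n,c,x,round(np.linalg.norm((x-P)[:2])*1000,1))
for a,cc,m,r in stand(p):
    if 200<cc[0]<310 and 190<cc[1]<240: x=topix(p,*cc,P[2]+.03);print('strip',cc,np.linalg.norm((x-P)[:2]))
plan(2,-1,-.0045,.0155)
E
```

```text
clock: 17.43
position: [0.4941, 0.2065, 0.0024]
ee_rot: [-0.156, 0.689, 0.156, 0.69]
ft_force: [0.1, 0.7, -1.3]
grip_width: 0.997
clock: 18.1
position: [0.4937, 0.2069, 0.0021]
ee_rot: [-0.156, 0.689, 0.156, 0.69]
ft_force: [-2.0, 0.9, 5.5]
grip_width: 0.459
clock: 18.68
position: [0.4938, 0.2069, 0.1228]
ee_rot: [-0.156, 0.689, 0.156, 0.691]
ft_force: [1.0, -0.1, -1.4]
grip_width: 0.457
t 18.7 tcp [0.4938 0.2069 0.1228] jaw 0.445 down 1.0000 w 0.457 f [ 1.  -0.1 -1.4] j7 0.02
step1_tread 0.78 [0.6057 0.2009 0.0117] 112.8
step1_lip 0.88 [0.604  0.2515 0.0346] 119.7
strip [202. 198.] 0.04646392624318041
strip [298. 231.] 0.032006170496053574
drop tcp [ 0.5518 -0.0544] z 0.03
delta cm [  5.93 -26.06  -9.03] turn -0.205
```

View pics/w9.png

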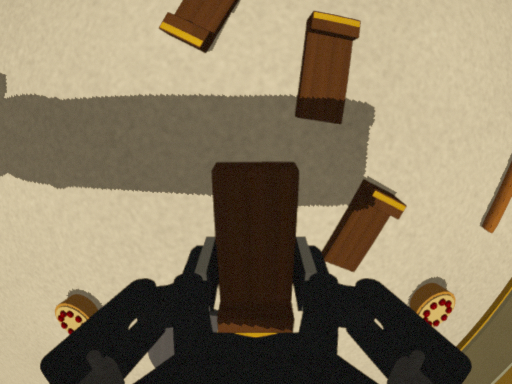

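```bash
python3 -m crank '[[1,[0.57,-2.58,0],[0,0,-0.0205]],[1,[0.57,-2.58,0],[0,0,-0.0205]],[1,[0.57,-2.58,0],[0,0,-0.0205]],[1,[0.57,-2.58,0],[0,0,-0.0205]],[1,[0.57,-2.58,0],[0,0,-0.0205]],[1,[0.57,-2.58,0],[0,0,-0.0205]],[1,[0.57,-2.58,0],[0,0,-0.0205]],[1,[0.57,-2.58,0],[0,0,-0.0205]],[1,[0.57,-2.58,0],[0,0,-0.0205]],[1,[0.57,-2.58,0],[0,0,-0.0205]],[1,[0,0,0],[0,0,0]],[1,[0,0,0],[0,0,0]]]'
python3 -m crank '[[1,[0,0,-1],[0,0,0]],[1,[0,0,-2],[0,0,0]],[1,[0,0,-2],[0,0,0]],[1,[0,0,0],[0,0,0]],[1,[0,0,0],[0,0,0]],[1,[0,0,0],[0,0,0]]]'
python3 - <<'E'
from h import *
st(); plan(2,-1,-.0045,.013)
p=shot('wrist','w10')
E
```

```text
clock: 19.83
position: [0.5495, -0.0532, 0.1202]
ee_rot: [-0.084, 0.703, 0.083, 0.701]
ft_force: [-0.0, 0.5, -0.2]
grip_width: 0.454
clock: 20.33
position: [0.5505, -0.0508, 0.0717]
ee_rot: [-0.085, 0.702, 0.085, 0.702]
ft_force: [0.7, 0.3, -1.4]
grip_width: 0.457
t 20.3 tcp [ 0.5505 -0.0508  0.0717] jaw 0.241 down 1.0000 w 0.457 f [ 0.7  0.3 -1.4] j7 0.39
drop tcp [ 0.5512 -0.052 ] z 0.03
delta cm [ 0.07 -0.12 -4.17] turn -0.001
```

```bash
python3 -m crank '[[1,[0.07,-0.12,-1.5],[0,0,0]],[1,[0,0,-1.2],[0,0,0]],[1,[0,0,-0.7],[0,0,0]],[1,[0,0,-0.4],[0,0,0]],[1,[0,0,-0.3],[0,0,0]],[1,[0,0,0],[0,0,0]],[1,[0,0,0],[0,0,0]],[1,[0,0,0],[0,0,0]],[1,[0,0,0],[0,0,0]]]'
python3 - <<'E'
from h import *
st(); plan(2,-1,-.0045,.013)
E
```

```text
clock: 21.13
position: [0.5512, -0.0526, 0.0306]
ee_rot: [-0.085, 0.702, 0.085, 0.702]
ft_force: [0.0, 0.1, -0.7]
grip_width: 0.452
t 21.1 tcp [ 0.5512 -0.0526  0.0306] jaw 0.240 down 1.0000 w 0.452 f [ 0.   0.1 -0.7] j7 0.42
drop tcp [ 0.5512 -0.052 ] z 0.03
delta cm [-0.    0.06 -0.06] turn 0.0
```

```bash
python3 -m crank '[[1,[0,0,-0.1],[0,0,0]],[1,[0,0,0],[0,0,0]],[0.3,[0,0,0],[0,0,0]],[0.2,[0,0,0],[0,0,0]],[0.2,[0,0,0],[0,0,0]],[0.2,[0,0,0],[0,0,0]],[0.2,[0,0,1],[0,0,0]],[0,[0,0,3],[0,0,0]],[0,[0,0,3],[0,0,0]],[0,[0,0,3],[0,0,0]],[0,[0,0,1.5],[0,0,0]],[0,[0,0,0],[0,0,0]]]'
python3 - <<'E'
from h import *
st()
p=shot('wrist','w11');p['wrist']=1
print(disc(p)[0]);place_check(p,[1,-1])
q=shot('top')
print([tuple(np.round(fit([P],STEP,x,y,yaw,.008),4)) for P in(q,) for x,y,yaw in [(.607,.205,1.587),(.505,.321,1.897),(.3888,.352,-1.65)]])
u=np.array([np.cos(1.587),np.sin(1.587)]);g=np.array([.6065,.205])+.014*u
goto(*g,.14,1.587-1.571)
E
```

```text
clock: 22.13
position: [0.5531, -0.0529, 0.149]
ee_rot: [-0.085, 0.7, 0.085, 0.704]
ft_force: [0.4, -0.3, 0.3]
grip_width: 1.0
t 22.1 tcp [ 0.5531 -0.0529  0.149 ] jaw 0.240 down 1.0000 w 1.000 f [ 0.4 -0.3  0.3] j7 0.36
[ 0.54670597 -0.03456212  0.08934627]
tread [ 0.5476 -0.0411 -1.3319  0.0544] along -6.1 mm across 0.9 yaw err -0.001
[(np.float64(0.6071), np.float64(0.205), np.float64(1.587), np.float64(0.0627)), (np.float64(0.5051), np.float64(0.3209), np.float64(1.9012), np.float64(0.0716)), (np.float64(0.3888), np.float64(0.3521), np.float64(-1.6491), np.float64(0.0605))]
delta cm [ 5.51 27.15 -0.51] turn -0.224
```

View pics/w11.png

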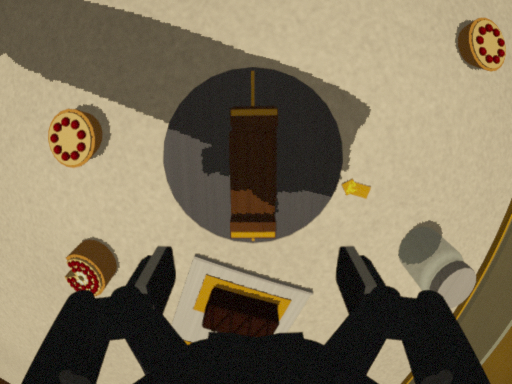

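```bash
python3 -m crank '[[0,[0.61,3.02,0],[0,0,-0.025]],[0,[0.61,3.02,0],[0,0,-0.025]],[0,[0.61,3.02,0],[0,0,-0.025]],[0,[0.61,3.02,0],[0,0,-0.025]],[0,[0.61,3.02,0],[0,0,-0.025]],[0,[0.61,3.02,0],[0,0,-0.025]],[0,[0.61,3.02,0],[0,0,-0.025]],[0,[0.61,3.02,0],[0,0,-0.025]],[0,[0.61,3.02,0],[0,0,-0.024]],[0,[0,0,0],[0,0,0]],[0,[0,0,0],[0,0,0]],[0,[0,0,0],[0,0,0]]]'
cat >> h.py <<'E'
def grab(x,y,yaw,z=.001,half=70):
    p=shot('wrist');p['wrist']=1
    q,m=brown(p,x,y,.008);r=fit([q],STEP,x,y,yaw,.008,half=half);print('wrist fit',np.round(r,4))
    x,y,yaw=(x+r[0])/2,(y+r[1])/2,(yaw+r[2])/2; st()
    g=np.array([x,y])+.014*np.array([np.cos(yaw),np.sin(yaw)]); goto(*g,z,yaw+np.pi/2); print('tread used',x,y,yaw)
E
python3 -c "
from h import *
grab(.6068,.205,1.587)"
```

```text
clock: 23.23
position: [0.6053, 0.2182, 0.1431]
ee_rot: [-0.006, 0.708, 0.005, 0.706]
ft_force: [-0.4, -1.6, 0.5]
grip_width: 1.002
wrist fit [0.6061 0.2042 1.5852 0.0343]
t 23.3 tcp [0.6056 0.2176 0.1435] jaw 0.015 down 1.0000 w 0.998 f [-1.3 -0.4  0.3] j7 -0.28
delta cm [  0.07   0.1  -14.25] turn 0.001
tread used 0.6064636055826432 0.20458758529239282 1.5861221316726557
```

```bash
python3 -m crank '[[0,[0.07,0.1,-2.7],[0,0,0]],[0,[0,0,-3],[0,0,0]],[0,[0,0,-3],[0,0,0]],[0,[0,0,-2.6],[0,0,0]],[0,[0,0,-1.7],[0,0,0]],[0,[0,0,-0.9],[0,0,0]],[0,[0,0,-0.3],[0,0,0]],[0,[0,0,0],[0,0,0]],[0,[0,0,0],[0,0,0]]]' 45
python3 -m crank '[[1,[0,0,0],[0,0,0]],[1,[0,0,0],[0,0,0]],[1,[0,0,0],[0,0,0]],[1,[0,0,0],[0,0,0]],[1,[0,0,0],[0,0,0]],[1,[0,0,0],[0,0,0]],[1,[0,0,0],[0,0,0]],[1,[0,0,0],[0,0,0]]]'
python3 -m crank '[[1,[0,0,1],[0,0,0]],[1,[0,0,3],[0,0,0]],[1,[0,0,3],[0,0,0]],[1,[0,0,3],[0,0,0]],[1,[0,0,2],[0,0,0]],[1,[0,0,0],[0,0,0]],[1,[0,0,0],[0,0,0]]]'
python3 - <<'E'
from h import *
st(); p=shot('wrist','w12');p['wrist']=1;P=pose()[0]
for n in('step1_tread','step1_lip'):
  for c,x in marks(p,n): print(n,c,x,round(np.linalg.norm((x-P)[:2])*1000,1))
for a,cc,m,r in stand(p):
    if 200<cc[0]<310 and 190<cc[1]<240: x=topix(p,*cc,P[2]+.03);print('strip',cc,np.linalg.norm((x-P)[:2]))
plan(3,1,.0015,.0148)
E
```

```text
clock: 24.03
position: [0.6074, 0.22, 0.0036]
ee_rot: [-0.005, 0.706, 0.006, 0.708]
ft_force: [0.1, 0.1, 0.7]
grip_width: 0.999
clock: 24.7
position: [0.607, 0.2204, 0.0031]
ee_rot: [-0.005, 0.707, 0.006, 0.707]
ft_force: [-1.0, -0.0, 5.1]
grip_width: 0.459
clock: 25.28
position: [0.6071, 0.2204, 0.1238]
ee_rot: [-0.005, 0.706, 0.006, 0.708]
ft_force: [0.8, 0.3, -1.4]
grip_width: 0.458
t 25.3 tcp [0.6071 0.2204 0.1238] jaw 0.016 down 1.0000 w 0.458 f [ 0.8  0.3 -1.4] j7 -0.27
step1_tread 0.82 [0.6052 0.2034 0.1334] 16.8
step1_lip 0.96 [0.603  0.2512 0.1566] 31.2
strip [255. 215.] 0.03360521158572906
drop tcp [ 0.5431 -0.0192] z 0.046
delta cm [ -6.25 -23.91  -7.49] turn 0.224
```

```bash
python3 -m crank '[[1,[-0.63,-2.38,0],[0,0,0.0224]],[1,[-0.63,-2.38,0],[0,0,0.0224]],[1,[-0.63,-2.38,0],[0,0,0.0224]],[1,[-0.63,-2.38,0],[0,0,0.0224]],[1,[-0.63,-2.38,0],[0,0,0.0224]],[1,[-0.63,-2.38,0],[0,0,0.0224]],[1,[-0.63,-2.38,0],[0,0,0.0224]],[1,[-0.63,-2.38,0],[0,0,0.0224]],[1,[-0.63,-2.38,0],[0,0,0.0224]],[1,[-0.63,-2.38,0],[0,0,0.0224]],[1,[0,0,0],[0,0,0]],[1,[0,0,0],[0,0,0]]]'
python3 -m crank '[[1,[0,0,-1],[0,0,0]],[1,[0,0,-2],[0,0,0]],[1,[0,0,-1],[0,0,0]],[1,[0,0,0],[0,0,0]],[1,[0,0,0],[0,0,0]],[1,[0,0,0],[0,0,0]]]'
python3 - <<'E'
from h import *
st(); plan(3,1,.0015,.0158,rise=.001)
E
```

```text
clock: 26.43
position: [0.5426, -0.0194, 0.1215]
ee_rot: [-0.084, 0.703, 0.084, 0.702]
ft_force: [0.5, 1.0, -1.7]
grip_width: 0.454
clock: 26.93
position: [0.5439, -0.0175, 0.0827]
ee_rot: [-0.085, 0.702, 0.085, 0.702]
ft_force: [-0.5, -0.8, -0.8]
grip_width: 0.453
t 26.9 tcp [ 0.5439 -0.0175  0.0827] jaw 0.240 down 1.0000 w 0.453 f [-0.5 -0.8 -0.8] j7 0.31
drop tcp [ 0.5429 -0.0182] z 0.047
delta cm [-0.1  -0.07 -3.57] turn -0.0
```

```bash
python3 -m crank '[[1,[-0.1,-0.07,-1.3],[0,0,0]],[1,[0,0,-1],[0,0,0]],[1,[0,0,-0.6],[0,0,0]],[1,[0,0,-0.4],[0,0,0]],[1,[0,0,-0.25],[0,0,0]],[1,[0,0,0],[0,0,0]],[1,[0,0,0],[0,0,0]],[1,[0,0,0],[0,0,0]]]'
python3 -m crank '[[0.3,[0,0,0],[0,0,0]],[0.2,[0,0,0],[0,0,0]],[0.2,[0,0,0],[0,0,0]],[0.2,[0,0,0],[0,0,0]],[0.2,[0,0,1],[0,0,0]],[0,[0,0,3],[0,0,0]],[0,[0,0,3],[0,0,0]],[0,[0,0,3],[0,0,0]],[0,[0,0,1.5],[0,0,0]],[0,[0,0,0],[0,0,0]]]'
python3 - <<'E'
from h import *
st()
p=shot('wrist','w13');p['wrist']=1
print(disc(p)[0]);place_check(p,[1,-1,1])
q=shot('top')
print([tuple(np.round(fit([P],STEP,x,y,yaw,.008),4)) for P in(q,) for x,y,yaw in [(.505,.321,1.897),(.3888,.352,-1.65)]])
yaw=-1.65;u=np.array([np.cos(yaw),np.sin(yaw)]);g=np.array([.388,.352])+.014*u
goto(*g,.15,yaw+1.571)
E
```

```text
clock: 27.6
position: [0.5428, -0.0185, 0.0471]
ee_rot: [-0.085, 0.702, 0.085, 0.702]
ft_force: [-0.1, 0.9, 0.4]
grip_width: 0.457
clock: 28.43
position: [0.5447, -0.0187, 0.1665]
ee_rot: [-0.084, 0.7, 0.085, 0.704]
ft_force: [0.6, -0.8, 0.2]
grip_width: 0.999
t 28.4 tcp [ 0.5447 -0.0187  0.1665] jaw 0.240 down 1.0000 w 0.999 f [ 0.6 -0.8  0.2] j7 0.27
[ 0.5461484  -0.03502003  0.08881219]
tread [ 0.5451 -0.0312  1.8048  0.062 ] along 4.2 mm across 1.0 yaw err -0.006
[(np.float64(0.5057), np.float64(0.3209), np.float64(1.9026), np.float64(0.0676)), (np.float64(0.3888), np.float64(0.3519), np.float64(-1.6519), np.float64(0.061))]
delta cm [-15.59  35.65  -1.26] turn -0.319
```

View pics/w13.png

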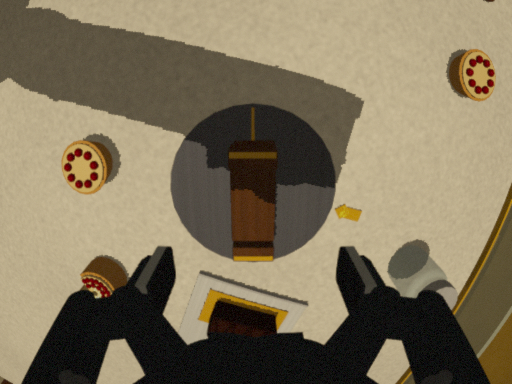

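```bash
python3 -m crank '[[0,[-1.3,2.97,-0.1],[0,0,-0.0266]],[0,[-1.3,2.97,-0.1],[0,0,-0.0266]],[0,[-1.3,2.97,-0.1],[0,0,-0.0266]],[0,[-1.3,2.97,-0.1],[0,0,-0.0266]],[0,[-1.3,2.97,-0.1],[0,0,-0.0266]],[0,[-1.3,2.97,-0.1],[0,0,-0.0266]],[0,[-1.3,2.97,-0.1],[0,0,-0.0266]],[0,[-1.3,2.97,-0.1],[0,0,-0.0266]],[0,[-1.3,2.97,-0.1],[0,0,-0.0266]],[0,[-1.3,2.97,-0.1],[0,0,-0.0266]],[0,[-1.3,2.97,-0.1],[0,0,-0.0266]],[0,[-1.3,2.97,-0.1],[0,0,-0.0266]]]'
python3 -m crank '[[0,[0,0,0],[0,0,0]],[0,[0,0,0],[0,0,0]],[0,[0,0,0],[0,0,0]]]'
python3 -c "
from h import *
grab(.3885,.352,-1.65)"
```

```text
clock: 29.53
position: [0.3851, 0.3386, 0.1486]
ee_rot: [0.028, 0.707, -0.029, 0.706]
ft_force: [1.2, -0.4, 1.1]
grip_width: 1.0
clock: 29.78
position: [0.3864, 0.3369, 0.1488]
ee_rot: [0.027, 0.707, -0.029, 0.706]
ft_force: [-0.2, -0.5, 0.1]
grip_width: 1.001
wrist fit [ 0.3871  0.3506 -1.6572  0.0535]
t 29.8 tcp [0.3868 0.3365 0.1491] jaw -0.080 down 1.0000 w 1.001 f [-0.7 -0.4  0.6] j7 -0.86
delta cm [ -0.02   0.08 -14.81] turn -0.003
tread used 0.3877932446937164 0.3513168291252261 -1.6535757452818611
```

```bash
python3 -m crank '[[0,[0,0.08,-2.8],[0,0,0]],[0,[0,0,-3],[0,0,0]],[0,[0,0,-3],[0,0,0]],[0,[0,0,-3],[0,0,0]],[0,[0,0,-1.8],[0,0,0]],[0,[0,0,-0.9],[0,0,0]],[0,[0,0,-0.3],[0,0,0]],[0,[0,0,0],[0,0,0]],[0,[0,0,0],[0,0,0]]]' 45
python3 -m crank '[[1,[0,0,0],[0,0,0]],[1,[0,0,0],[0,0,0]],[1,[0,0,0],[0,0,0]],[1,[0,0,0],[0,0,0]],[1,[0,0,0],[0,0,0]],[1,[0,0,0],[0,0,0]],[1,[0,0,0],[0,0,0]],[1,[0,0,0],[0,0,0]]]'
python3 -m crank '[[1,[0,0,1],[0,0,0]],[1,[0,0,3],[0,0,0]],[1,[0,0,3],[0,0,0]],[1,[0,0,3],[0,0,0]],[1,[0,0,3],[0,0,0]],[1,[0,0,0],[0,0,0]],[1,[0,0,0],[0,0,0]]]'
python3 - <<'E'
from h import *
st(); p=shot('wrist','w14');p['wrist']=1;P=pose()[0]
for n in('step1_tread','step1_lip'):
  for c,x in marks(p,n): print(n,c,x,round(np.linalg.norm((x-P)[:2])*1000,1))
plan(4,-1,-.0035,.0145)
E
```

```text
clock: 30.58
position: [0.3874, 0.339, 0.003]
ee_rot: [0.029, 0.706, -0.028, 0.707]
ft_force: [-0.5, -0.3, 0.0]
grip_width: 0.998
clock: 31.25
position: [0.3869, 0.339, 0.0026]
ee_rot: [0.028, 0.706, -0.028, 0.707]
ft_force: [-1.3, -1.3, 7.1]
grip_width: 0.457
clock: 31.83
position: [0.3873, 0.3394, 0.134]
ee_rot: [0.029, 0.706, -0.027, 0.707]
ft_force: [0.0, 0.2, -0.9]
grip_width: 0.456
t 31.8 tcp [0.3873 0.3394 0.134 ] jaw -0.079 down 1.0000 w 0.456 f [ 0.   0.2 -0.9] j7 -0.86
drop tcp [ 0.5513 -0.0525] z 0.062
delta cm [ 16.53 -39.06  -6.88] turn 0.319
```

```bash
python3 -m crank '[[1,[1.36,-3.24,0],[0,0,0.0266]],[1,[1.36,-3.24,0],[0,0,0.0266]],[1,[1.36,-3.24,0],[0,0,0.0266]],[1,[1.36,-3.24,0],[0,0,0.0266]],[1,[1.36,-3.24,0],[0,0,0.0266]],[1,[1.36,-3.24,0],[0,0,0.0266]],[1,[1.36,-3.24,0],[0,0,0.0266]],[1,[1.36,-3.24,0],[0,0,0.0266]],[1,[1.36,-3.24,0],[0,0,0.0266]],[1,[1.36,-3.24,0],[0,0,0.0266]],[1,[1.36,-3.24,0],[0,0,0.0266]],[1,[1.36,-3.24,0],[0,0,0.0266]]]'
python3 -m crank '[[1,[0,0,0],[0,0,0]],[1,[0,0,-1],[0,0,0]],[1,[0,0,-1.5],[0,0,0]],[1,[0,0,-1],[0,0,0]],[1,[0,0,0],[0,0,0]],[1,[0,0,0],[0,0,0]],[1,[0,0,0],[0,0,0]]]'
python3 - <<'E'
from h import *
st(); plan(4,-1,-.002,.013,rise=.001)
E
```

```text
clock: 32.98
position: [0.5494, -0.0518, 0.1306]
ee_rot: [-0.085, 0.703, 0.085, 0.701]
ft_force: [1.1, 1.6, -0.7]
grip_width: 0.456
clock: 33.57
position: [0.5498, -0.0496, 0.097]
ee_rot: [-0.085, 0.702, 0.085, 0.702]
ft_force: [0.8, -0.8, -1.5]
grip_width: 0.454
t 33.6 tcp [ 0.5498 -0.0496  0.097 ] jaw 0.241 down 1.0000 w 0.454 f [ 0.8 -0.8 -1.5] j7 0.37
drop tcp [ 0.5506 -0.0496] z 0.063
delta cm [ 0.08  0.   -3.4 ] turn -0.001
```

```bash
python3 -m crank '[[1,[0.08,0,-1.2],[0,0,0]],[1,[0,0,-1],[0,0,0]],[1,[0,0,-0.6],[0,0,0]],[1,[0,0,-0.4],[0,0,0]],[1,[0,0,-0.2],[0,0,0]],[1,[0,0,0],[0,0,0]],[1,[0,0,0],[0,0,0]],[1,[0,0,0],[0,0,0]]]'
python3 -m crank '[[0.3,[0,0,0],[0,0,0]],[0.2,[0,0,0],[0,0,0]],[0.2,[0,0,0],[0,0,0]],[0.2,[0,0,0],[0,0,0]],[0.2,[0,0,1],[0,0,0]],[0,[0,0,3],[0,0,0]],[0,[0,0,3],[0,0,0]],[0,[0,0,3],[0,0,0]],[0,[0,0,1],[0,0,0]],[0,[0,0,0],[0,0,0]]]'
python3 - <<'E'
from h import *
st()
p=shot('wrist','w15');p['wrist']=1
print(disc(p)[0]);place_check(p,[1,-1,1,-1])
q=shot('top')
r=fit([q],STEP,.5055,.321,1.9,.008);print(np.round(r,4))
yaw=r[2];u=np.array([np.cos(yaw),np.sin(yaw)]);g=np.array(r[:2])+.014*u
goto(*g,.165,yaw+1.571)
E
```

```text
clock: 34.23
position: [0.5506, -0.0502, 0.0628]
ee_rot: [-0.085, 0.702, 0.085, 0.702]
ft_force: [-0.4, -0.3, -1.2]
grip_width: 0.452
clock: 35.07
position: [0.5523, -0.0503, 0.1766]
ee_rot: [-0.085, 0.7, 0.085, 0.704]
ft_force: [0.3, 0.8, -0.5]
grip_width: 0.998
t 35.1 tcp [ 0.5523 -0.0503  0.1766] jaw 0.240 down 1.0000 w 0.998 f [ 0.3  0.8 -0.5] j7 0.34
[ 0.54684603 -0.035295    0.08938628]
tread [ 0.547  -0.0388 -1.3313  0.0578] along -3.7 mm across 0.9 yaw err -0.001
[0.5052 0.3214 1.8975 0.0675]
delta cm [-4.98 38.47 -0.79] turn 0.087
```

View pics/w15.png

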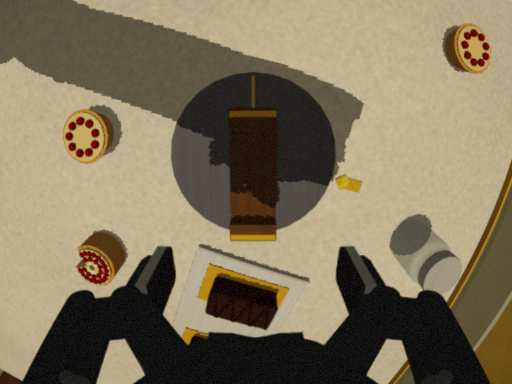

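```bash
python3 -m crank '[[0,[-0.41,3.2,-0.1],[0,0,0.0072]],[0,[-0.41,3.2,-0.1],[0,0,0.0072]],[0,[-0.41,3.2,-0.1],[0,0,0.0072]],[0,[-0.41,3.2,-0.1],[0,0,0.0072]],[0,[-0.41,3.2,-0.1],[0,0,0.0072]],[0,[-0.41,3.2,-0.1],[0,0,0.0072]],[0,[-0.41,3.2,-0.2],[0,0,0.0072]],[0,[-0.41,3.2,-0.2],[0,0,0.0072]],[0,[-0.41,3.2,-0.2],[0,0,0.0072]],[0,[-0.41,3.2,-0.2],[0,0,0.0072]],[0,[-0.41,3.2,-0.2],[0,0,0.0072]],[0,[-0.41,3.2,-0.2],[0,0,0.0072]]]'
python3 -m crank '[[0,[0,0,0],[0,0,0]],[0,[0,0,0],[0,0,0]],[0,[0,0,0],[0,0,0]]]'
python3 -c "
from h import *
grab(.5055,.321,1.9)"
```

```text
clock: 36.17
position: [0.5001, 0.3349, 0.1529]
ee_rot: [-0.115, 0.699, 0.115, 0.697]
ft_force: [0.3, 0.4, -0.5]
grip_width: 1.002
clock: 36.42
position: [0.501, 0.3328, 0.1534]
ee_rot: [-0.115, 0.698, 0.114, 0.697]
ft_force: [0.2, -1.4, 0.2]
grip_width: 1.003
wrist fit [0.5042 0.3197 1.8984 0.0825]
t 36.5 tcp [0.5015 0.3323 0.1539] jaw 0.325 down 1.0000 w 0.996 f [0.3 0.5 0.4] j7 -0.28
delta cm [ -0.12   0.13 -15.29] turn 0.004
tread used 0.504836471689739 0.3203328249267914 1.8992062139877404
```

```bash
python3 -m crank '[[0,[-0.12,0.1,-3],[0,0,0.004]],[0,[0,0,-3.2],[0,0,0]],[0,[0,0,-3.2],[0,0,0]],[0,[0,0,-2.8],[0,0,0]],[0,[0,0,-1.8],[0,0,0]],[0,[0,0,-0.9],[0,0,0]],[0,[0,0,-0.4],[0,0,0]],[0,[0,0,0],[0,0,0]],[0,[0,0,0],[0,0,0]]]' 45
python3 -m crank '[[1,[0,0,0],[0,0,0]],[1,[0,0,0],[0,0,0]],[1,[0,0,0],[0,0,0]],[1,[0,0,0],[0,0,0]],[1,[0,0,0],[0,0,0]],[1,[0,0,0],[0,0,0]],[1,[0,0,0],[0,0,0]],[1,[0,0,0],[0,0,0]]]'
python3 -m crank '[[1,[0,0,1],[0,0,0]],[1,[0,0,3],[0,0,0]],[1,[0,0,3],[0,0,0]],[1,[0,0,3],[0,0,0]],[1,[0,0,3],[0,0,0]],[1,[0,0,1],[0,0,0]],[1,[0,0,0],[0,0,0]],[1,[0,0,0],[0,0,0]]]'
python3 - <<'E'
from h import *
st(); p=shot('wrist','w16');p['wrist']=1;P=pose()[0]
for n in('step1_tread','step1_lip'):
  for c,x in marks(p,n): print(n,c,x,round(np.linalg.norm((x-P)[:2])*1000,1))
for a,cc,m,r in stand(p):
    if 200<cc[0]<310 and 190<cc[1]<240: x=topix(p,*cc,P[2]+.03);print('strip',cc,np.linalg.norm((x-P)[:2]))
plan(5,1,.001,.0155,rise=.001)
E
```

```text
clock: 37.22
position: [0.5011, 0.3349, 0.003]
ee_rot: [-0.116, 0.697, 0.116, 0.698]
ft_force: [0.9, -0.1, -0.1]
grip_width: 0.998
clock: 37.88
position: [0.5006, 0.3353, 0.0027]
ee_rot: [-0.116, 0.697, 0.117, 0.698]
ft_force: [-0.5, -0.5, 5.7]
grip_width: 0.454
clock: 38.55
position: [0.4999, 0.3348, 0.1416]
ee_rot: [-0.116, 0.697, 0.116, 0.698]
ft_force: [-0.4, 0.2, -1.7]
grip_width: 0.453
t 38.5 tcp [0.4999 0.3348 0.1416] jaw 0.330 down 1.0000 w 0.453 f [-0.4  0.2 -1.7] j7 -0.27
strip [217. 215.] 0.03736878838799335
strip [234. 215.] 0.03499510459682378
strip [251. 215.] 0.03395718147368775
strip [267. 214.] 0.03473075836591356
strip [274. 215.] 0.03482168475166204
strip [292. 216.] 0.0368257590371641
drop tcp [ 0.5431 -0.019 ] z 0.079
delta cm [  4.38 -35.33  -6.09] turn -0.09
```

```bash
python3 -m crank '[[1,[0.36,-2.95,0],[0,0,-0.0075]],[1,[0.36,-2.95,0],[0,0,-0.0075]],[1,[0.36,-2.95,0],[0,0,-0.0075]],[1,[0.36,-2.95,0],[0,0,-0.0075]],[1,[0.36,-2.95,0],[0,0,-0.0075]],[1,[0.36,-2.95,0],[0,0,-0.0075]],[1,[0.36,-2.95,0],[0,0,-0.0075]],[1,[0.36,-2.95,0],[0,0,-0.0075]],[1,[0.36,-2.95,0],[0,0,-0.0075]],[1,[0.36,-2.95,0],[0,0,-0.0075]],[1,[0.36,-2.95,0],[0,0,-0.0075]],[1,[0.36,-2.95,0],[0,0,-0.0075]]]'
python3 -m crank '[[1,[0,0,0],[0,0,0]],[1,[0,0,-0.5],[0,0,0]],[1,[0,0,-1.5],[0,0,0]],[1,[0,0,-0.5],[0,0,0]],[1,[0,0,0],[0,0,0]],[1,[0,0,0],[0,0,0]],[1,[0,0,0],[0,0,0]]]'
python3 - <<'E'
from h import *
st(); plan(5,1,.001,.0155,rise=.001)
E
```

```text
clock: 39.7
position: [0.5426, -0.0206, 0.1405]
ee_rot: [-0.085, 0.703, 0.085, 0.701]
ft_force: [0.8, -0.8, -0.8]
grip_width: 0.452
clock: 40.28
position: [0.5435, -0.0186, 0.1171]
ee_rot: [-0.085, 0.702, 0.085, 0.702]
ft_force: [0.4, -0.2, -0.3]
grip_width: 0.453
t 40.3 tcp [ 0.5435 -0.0186  0.1171] jaw 0.241 down 1.0000 w 0.453 f [ 0.4 -0.2 -0.3] j7 0.29
drop tcp [ 0.5431 -0.019 ] z 0.079
delta cm [-0.04 -0.04 -3.81] turn -0.001
```

```bash
python3 -m crank '[[1,[-0.04,-0.04,-1.4],[0,0,0]],[1,[0,0,-1.1],[0,0,0]],[1,[0,0,-0.7],[0,0,0]],[1,[0,0,-0.4],[0,0,0]],[1,[0,0,-0.2],[0,0,0]],[1,[0,0,0],[0,0,0]],[1,[0,0,0],[0,0,0]],[1,[0,0,0],[0,0,0]]]'
python3 -m crank '[[0.3,[0,0,0],[0,0,0]],[0.2,[0,0,0],[0,0,0]],[0.2,[0,0,0],[0,0,0]],[0.2,[0,0,0],[0,0,0]],[0.2,[0,0,1],[0,0,0]],[0,[0,0,3],[0,0,0]],[0,[0,0,3],[0,0,0]],[0,[0,0,3],[0,0,0]],[0,[0,0,1],[0,0,0]],[0,[0,0,0],[0,0,0]]]'
python3 - <<'E'
from h import *
st()
p=shot('wrist','w17');p['wrist']=1
print(disc(p)[0]);place_check(p,[1,-1,1,-1,1])
print('card',marks(p,'loaf_mid'))
for P in (p,shot('top'),shot('scene','s2')):
    print([marks(P,n) for n in('tart_mid','tart_cut','mark_point','loaf_mid')])
im=np.hstack([cv2.resize(cv2.imread('pics/s2.png')[100:300,120:390],(405,300)),cv2.resize(cv2.imread('pics/w17.png'),(400,300))[:,:395]]);cv2.imwrite('pics/c2.png',im)
E
```

```text
clock: 40.95
position: [0.5432, -0.0195, 0.0791]
ee_rot: [-0.085, 0.702, 0.085, 0.702]
ft_force: [0.6, -1.0, -0.9]
grip_width: 0.454
clock: 41.78
position: [0.5446, -0.0196, 0.1926]
ee_rot: [-0.085, 0.7, 0.085, 0.704]
ft_force: [0.1, -0.1, 0.4]
grip_width: 0.999
t 41.8 tcp [ 0.5446 -0.0196  0.1926] jaw 0.240 down 1.0000 w 0.999 f [ 0.1 -0.1  0.4] j7 0.27
[ 0.54626942 -0.03539301  0.08902354]
tread [ 0.5446 -0.0279  1.8055  0.0776] along 7.5 mm across 0.7 yaw err -0.005
card [(0.24, array([ 0.5384, -0.0358,  0.0875]))]
[[(0.66, array([ 0.3838, -0.2068,  0.0214]))], [(0.93, array([ 0.3546, -0.2019,  0.019 ]))], [(0.73, array([ 0.6451, -0.0416,  0.0012]))], [(0.24, array([ 0.5384, -0.0358,  0.0875]))]]
[[(0.74, array([ 0.3804, -0.2056,  0.0203]))], [(0.65, array([ 0.3541, -0.2024,  0.0213]))], [], [(0.78, array([ 0.6018, -0.3561,  0.0238]))]]
[[(0.94, array([ 0.3806, -0.2078,  0.0237])), (0.22, array([ 0.5572, -0.0841,  0.0593]))], [(0.68, array([ 0.3551, -0.2022,  0.0203])), (0.44, array([ 0.5453, -0.0327,  0.0522]))], [(0.74, array([ 0.5939, -0.3545,  0.0271])), (0.48, array([ 0.6458, -0.0394,  0.0042])), (0.21, array([0.5382, 0.0094, 0.0781]))], [(0.95, array([ 0.5972, -0.3554,  0.0281])), (0.57, array([0.5355, 0.0093, 0.1083])), (0.29, array([ 0.5469, -0.0301,  0.0902]))]]
```

View pics/c2.png

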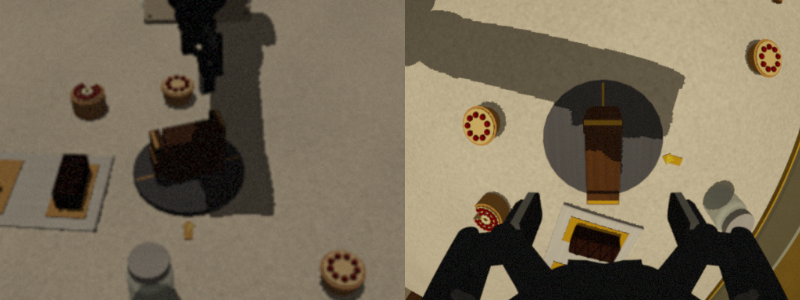

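```bash
python3 -m crank '[[0,[0.2,-2,0],[0,0,-0.12]],[0,[0.2,-2,0],[0,0,-0.12]],[0,[0.2,-2,0],[0,0,-0.12]],[0,[0.2,-2,0],[0,0,-0.12]],[0,[0.2,-2,0],[0,0,-0.12]],[0,[0.2,-2,0],[0,0,-0.12]],[0,[0.2,-2,0],[0,0,-0.12]],[0,[0.2,-2,0],[0,0,-0.12]]]'
python3 -m crank '[[0,[0.2,-2,0],[0,0,-0.12]],[0,[0.2,-2,0],[0,0,-0.12]],[0,[0.2,-2,0],[0,0,-0.12]],[0,[0.2,-2,0],[0,0,-0.12]],[0,[0.2,-2,0],[0,0,-0.12]],[0,[0.2,-2,0],[0,0,-0.12]],[0,[0.2,-2,0],[0,0,-0.12]],[0,[0.2,-2,0],[0,0,-0.12]],[0,[0,0,0],[0,0,0]],[0,[0,0,0],[0,0,0]]]'
python3 - <<'E'
from h import *
st()
p=shot('wrist','w18');p['wrist']=1
print([marks(p,n) for n in('loaf_mid','card')])
s=shot('scene')
for P in(shot('top'),s): print([marks(P,n) for n in('step1_tread','step1_lip','stand_top')])
E
```

```text
clock: 43.25
position: [0.559, -0.1804, 0.1889]
ee_rot: [0.251, 0.661, -0.251, 0.661]
ft_force: [1.4, -0.3, -0.5]
grip_width: 1.003
clock: 44.08
position: [0.5744, -0.3406, 0.1885]
ee_rot: [-0.526, -0.472, 0.527, -0.472]
ft_force: [0.3, 0.3, -0.2]
grip_width: 0.998
t 44.1 tcp [ 0.5744 -0.3406  0.1885] jaw -1.681 down 1.0000 w 0.998 f [ 0.3  0.3 -0.2] j7 -0.92
[[(0.59, array([ 0.5997, -0.3557,  0.0236]))], [(0.74, array([ 0.5593, -0.3384,  0.0055]))]]
[[(0.5, array([ 0.5455, -0.0342,  0.051 ]))], [(0.61, array([0.5361, 0.0084, 0.0775]))], [(0.59, array([ 0.5494, -0.0338,  0.0122]))]]
[[(0.49, array([ 0.5472, -0.0351,  0.0514])), (0.33, array([ 0.545 , -0.0415,  0.0391]))], [(0.81, array([0.5372, 0.012 , 0.0783]))], [(0.9, array([ 0.5466, -0.0341,  0.0104]))]]
```

View pics/w18.png

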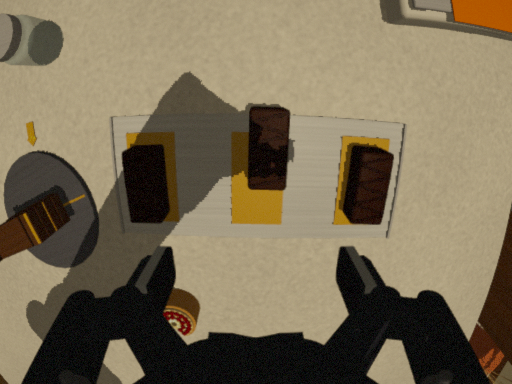

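```bash
python3 - <<'E'
from h import *
goto(.598,-.3555,.0205,-1.69)
E
```

```text
delta cm [  2.29  -1.62 -16.84] turn -0.011
```

```bash
python3 -m crank '[[0,[2.3,-1.6,-2],[0,0,-0.011]],[0,[0,0,-3],[0,0,0]],[0,[0,0,-3],[0,0,0]],[0,[0,0,-3],[0,0,0]],[0,[0,0,-3],[0,0,0]],[0,[0,0,-1.8],[0,0,0]],[0,[0,0,-0.9],[0,0,0]],[0,[0,0,0],[0,0,0]],[0,[0,0,0],[0,0,0]]]' 50
python3 -m crank '[[1,[0,0,0],[0,0,0]],[1,[0,0,0],[0,0,0]],[1,[0,0,0],[0,0,0]],[1,[0,0,0],[0,0,0]],[1,[0,0,0],[0,0,0]],[1,[0,0,0],[0,0,0]],[1,[0,0,0],[0,0,0]],[1,[0,0,0],[0,0,0]]]'
python3 -m crank '[[1,[0,0,1],[0,0,0]],[1,[0,0,2],[0,0,0]],[1,[0,0,2],[0,0,0]],[1,[0,0,0],[0,0,0]],[1,[0,0,0],[0,0,0]],[1,[0,0,0],[0,0,0]]]'
python3 - <<'E'
from h import *
st()
p=shot('wrist','w19');p['wrist']=1
print([marks(p,n) for n in('loaf_mid','card')]); goto(.559,-.340,.02,-1.70)
E
```

```text
clock: 45.38
position: [0.5982, -0.3558, 0.0226]
ee_rot: [-0.529, -0.469, 0.529, -0.469]
ft_force: [-0.2, 0.0, 0.3]
grip_width: 1.0
clock: 46.05
position: [0.5986, -0.3559, 0.023]
ee_rot: [0.529, 0.469, -0.529, 0.47]
ft_force: [-0.2, 0.5, 5.8]
grip_width: 0.453
clock: 46.55
position: [0.5976, -0.355, 0.0711]
ee_rot: [-0.529, -0.47, 0.529, -0.469]
ft_force: [0.3, 0.3, -2.1]
grip_width: 0.453
t 46.5 tcp [ 0.5976 -0.355   0.0711] jaw -1.691 down 1.0000 w 0.453 f [ 0.3  0.3 -2.1] j7 -0.88
[[], []]
delta cm [-3.84  1.5  -5.06] turn -0.009
```

```bash
python3 -m crank '[[1,[-1.5,0.6,0],[0,0,-0.01]],[1,[-1.5,0.6,0],[0,0,0]],[1,[-0.9,0.3,0],[0,0,0]],[1,[0,0,-1.5],[0,0,0]],[1,[0,0,-1.5],[0,0,0]],[1,[0,0,-1],[0,0,0]],[1,[0,0,-0.5],[0,0,0]],[1,[0,0,-0.3],[0,0,0]],[1,[0,0,0],[0,0,0]],[1,[0,0,0],[0,0,0]],[1,[0,0,0],[0,0,0]]]'
python3 -m crank '[[0.3,[0,0,0],[0,0,0]],[0,[0,0,0],[0,0,0]],[0,[0,0,0],[0,0,0]],[0,[0,0,0],[0,0,0]],[0,[0,0,0],[0,0,0]],[0,[0,0,1],[0,0,0]],[0,[0,0,3],[0,0,0]],[0,[0,0,3],[0,0,0]],[0,[0,0,3],[0,0,0]],[0,[0,0,3],[0,0,0]],[0,[0,0,2],[0,0,0]],[0,[0,0,0],[0,0,0]]]'
python3 - <<'E'
from h import *
st()
p=shot('wrist','w20');p['wrist']=1
print([marks(p,n) for n in('loaf_mid','card','tart_mid','tart_cut')]);
for P in(shot('top'),shot('scene')): print(marks(P,'loaf_mid'),marks(P,'tart_mid'),marks(P,'tart_cut'),marks(P,'step1_lip'))
goto(.381,-.2065,.2,1.33-np.pi)
E
```

```text
clock: 47.62
position: [0.5591, -0.3407, 0.0235]
ee_rot: [-0.531, -0.466, 0.532, -0.467]
ft_force: [-0.1, -0.0, -1.9]
grip_width: 0.458
clock: 48.62
position: [0.5604, -0.3422, 0.1797]
ee_rot: [0.532, 0.464, -0.53, 0.469]
ft_force: [0.2, 0.6, 0.3]
grip_width: 0.998
t 48.6 tcp [ 0.5604 -0.3422  0.1797] jaw -1.701 down 1.0000 w 0.998 f [0.2 0.6 0.3] j7 -0.93
[[(0.68, array([ 0.5637, -0.3418,  0.024 ]))], [], [(0.96, array([ 0.3842, -0.2047,  0.0197]))], [(0.92, array([ 0.3565, -0.1965,  0.0201]))]]
[(0.42, array([ 0.5595, -0.3418,  0.0235]))] [(0.26, array([0.5339, 0.0091, 0.0777]))] [] [(0.61, array([0.5344, 0.0132, 0.0798]))]
[(0.97, array([ 0.5574, -0.3388,  0.0262]))] [(0.56, array([ 0.383 , -0.2065,  0.0244]))] [(0.6, array([ 0.3582, -0.2024,  0.0225]))] [(0.73, array([0.5389, 0.0101, 0.0802]))]
delta cm [-17.79  13.4    2.62] turn -0.111
```

```bash
python3 -m crank '[[0,[-2.24,1.7,0],[0,0,-0.0725]],[0,[-2.24,1.7,0],[0,0,-0.0725]],[0,[-2.24,1.7,0],[0,0,-0.0725]],[0,[-2.24,1.7,0],[0,0,-0.0725]],[0,[-2.24,1.7,0],[0,0,-0.0725]],[0,[-2.24,1.7,0],[0,0,-0.0725]],[0,[-2.24,1.7,0],[0,0,-0.0725]],[0,[-2.24,1.7,0],[0,0,-0.0725]],[0,[0,0,0],[0,0,0]],[0,[0,0,0],[0,0,0]],[0,[0,0,0],[0,0,0]]]' 50
python3 - <<'E'
from h import *
st()
p=shot('wrist','w21');p['wrist']=1
print([marks(p,n) for n in('tart_mid','tart_cut')]);goto(.3815,-.206,.006,-2.283)
E
```

```text
clock: 50.28
position: [0.3875, -0.2098, 0.1745]
ee_rot: [0.639, 0.305, -0.638, 0.303]
ft_force: [-0.5, -0.1, 0.6]
grip_width: 1.001
t 50.3 tcp [ 0.3875 -0.2098  0.1745] jaw -2.254 down 1.0000 w 1.001 f [-0.5 -0.1  0.6] j7 -1.98
[[(0.86, array([ 0.3864, -0.2049,  0.0193])), (0.46, array([ 0.5451, -0.0342,  0.0864]))], [(0.94, array([ 0.3579, -0.2001,  0.0206]))]]
delta cm [ -0.57   0.46 -16.8 ] turn -0.027
```

View pics/w21.png

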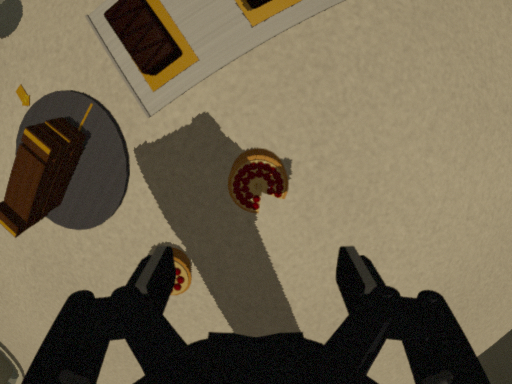

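```bash
python3 - <<'E'
from h import *
p=shot('wrist','w22');p['wrist']=1
m=(sat(p)>.45).astype(np.uint8);m[:,:215]=0;m[:,300:]=0;m[:140]=0;m[225:]=0
m=cv2.morphologyEx(m,cv2.MORPH_CLOSE,np.ones((3,3),np.uint8))
v,u=np.nonzero(m);print(len(u),u.min(),u.max(),v.min(),v.max())
# top-face centre: convex hull rim -> for hypotheses of (x,y,yaw) fit top face sector + side silhouette
a=np.linspace(np.pi/6,2*np.pi-np.pi/6,40)
def sil(x,y,yaw):
    M=np.zeros((384*2,512*2),np.uint8)
    for z in np.linspace(0,.042,8):
        X=np.array([[x,y,z]]+[[x+.03*np.cos(yaw+t),y+.03*np.sin(yaw+t),z] for t in a])
        cv2.fillPoly(M,[((proj(p,X)+.5)*2*16).round().astype(np.int32)],255,shift=4)
    return cv2.resize(M,(512,384),interpolation=cv2.INTER_AREA)/255.
best=min((minimize(lambda w_:np.abs(sil(w_[0]/100,w_[1]/100,w_[2])-m).sum(),[38.3,-20.5,y0],method='Nelder-Mead',options=dict(initial_simplex=[[38.3,-20.5,y0],[39,-20.5,y0],[38.3,-21.2,y0],[38.3,-20.5,y0+.2]])) for y0 in(2.6,2.8,3.0)),key=lambda s:s.fun)
print(best.x,best.fun)
# wedge from the picture
c=topix(p,259,187,.042);e1=topix(p,258,211,.042);e2=topix(p,285,197,.042)
for e in(e1,e2): print(np.arctan2(*(e-c)[[1,0]]),np.linalg.norm(e-c))
print(c);goto(.383,-.206,.006,-2.283)
E
```

```text
2754 226 286 149 213
[ 38.11303849 -20.74722884   2.99327646] 189.80392156862746
2.4195788550318733 0.025220943586634972
-2.6419538634670827 0.027669980096543815
[ 0.37894035 -0.20926383  0.042     ]
delta cm [ -0.4    0.46 -16.79] turn -0.027
```

```bash
python3 -m crank '[[0,[-0.5,0.35,-2],[0,0,0]],[0,[0,0,-3],[0,0,0]],[0,[0,0,-3],[0,0,0]],[0,[0,0,-3],[0,0,0]],[0,[0,0,-3],[0,0,0]],[0,[0,0,-1.6],[0,0,0]],[0,[0,0,-0.8],[0,0,0]],[0,[0,0,-0.3],[0,0,0]],[0,[0,0,0],[0,0,0]],[0,[0,0,0],[0,0,0]]]' 50
python3 -m crank '[[1,[0,0,0],[0,0,0]],[1,[0,0,0],[0,0,0]],[1,[0,0,0],[0,0,0]],[1,[0,0,0],[0,0,0]],[1,[0,0,0],[0,0,0]],[1,[0,0,0],[0,0,0]],[1,[0,0,0],[0,0,0]],[1,[0,0,0],[0,0,0]]]'
python3 -c "
from h import *
st()"
python3 -m crank '[[1,[0,0,1],[0,0,0]],[1,[0,0,3],[0,0,0]],[1,[0,0,3],[0,0,0]],[1,[0,0,3],[0,0,0]],[1,[0,0,3],[0,0,0]],[1,[0,0,3],[0,0,0]],[1,[0,0,2],[0,0,0]],[1,[0,0,0],[0,0,0]],[1,[0,0,0],[0,0,0]]]'
python3 - <<'E'
from h import *
st()
p=shot('wrist','w23');p['wrist']=1
print([marks(p,n) for n in('tart_mid','tart_cut')]);print(marks(shot('scene'),'tart_mid'));goto(.547,-.035,.2,.992)
E
```

```text
clock: 51.32
position: [0.3821, -0.2068, 0.0089]
ee_rot: [-0.638, -0.304, 0.64, -0.302]
ft_force: [0.6, -0.0, 0.4]
grip_width: 1.002
clock: 51.98
position: [0.3827, -0.2061, 0.0096]
ee_rot: [0.639, 0.304, -0.639, 0.302]
ft_force: [-1.7, 1.3, 11.7]
grip_width: 0.687
t 52.0 tcp [ 0.3827 -0.2061  0.0096] jaw -2.255 down 1.0000 w 0.687 f [-1.7  1.3 11.7] j7 -1.50
clock: 52.73
position: [0.3826, -0.2037, 0.1766]
ee_rot: [0.639, 0.307, -0.637, 0.301]
ft_force: [-0.2, -0.6, -2.2]
grip_width: 0.689
t 52.7 tcp [ 0.3826 -0.2037  0.1766] jaw -2.252 down 1.0000 w 0.689 f [-0.2 -0.6 -2.2] j7 -2.06
[[(0.82, array([ 0.3851, -0.2034,  0.1863])), (0.62, array([ 0.3579, -0.1955,  0.1847]))], [(0.77, array([ 0.3591, -0.1972,  0.1894])), (0.46, array([ 0.5609, -0.085 ,  0.0561]))]]
[(0.76, array([ 0.3809, -0.2036,  0.1937]))]
delta cm [16.56 16.87  2.49] turn 0.103
```

```bash
python3 -m crank '[[1,[0.61,0.62,0],[0,0,0.12]],[1,[0.61,0.62,0],[0,0,0.12]],[1,[0.61,0.62,0],[0,0,0.12]],[1,[0.61,0.62,0],[0,0,0.12]],[1,[0.61,0.62,0],[0,0,0.12]],[1,[0.61,0.62,0],[0,0,0.12]],[1,[0.61,0.62,0],[0,0,0.12]],[1,[0.61,0.62,0],[0,0,0.12]],[1,[0.61,0.62,0],[0,0,0.12]]]'
python3 -m crank '[[1,[0.61,0.62,0],[0,0,0.12]],[1,[0.61,0.62,0],[0,0,0.12]],[1,[0.61,0.62,0],[0,0,0.12]],[1,[0.61,0.62,0],[0,0,0.12]],[1,[0.61,0.62,0],[0,0,0.12]],[1,[0.61,0.62,0],[0,0,0.12]],[1,[0.61,0.62,0],[0,0,0.12]],[1,[0.61,0.62,0],[0,0,0.12]],[1,[0.61,0.62,0],[0,0,0.12]]]'
python3 -m crank '[[1,[0.61,0.62,0],[0,0,0.12]],[1,[0.61,0.62,0],[0,0,0.12]],[1,[0.61,0.62,0],[0,0,0.12]],[1,[0.61,0.62,0],[0,0,0.12]],[1,[0.61,0.62,0],[0,0,0.12]],[1,[0.61,0.62,0],[0,0,0.12]],[1,[0.61,0.62,0],[0,0,0.12]],[1,[0.61,0.62,0],[0,0,0.12]],[1,[0.61,0.62,0],[0,0,0.12]],[1,[0,0,0],[0,0,0]],[1,[0,0,0],[0,0,0]],[1,[0,0,0],[0,0,0]]]'
python3 - <<'E'
from h import *
st()
p=shot('wrist','w24');p['wrist']=1
t=[p,shot('top'),shot('scene')]
for P in t: print([marks(P,n) for n in('tart_mid','tart_cut','mark_point')])
goto(.547,-.035,.1016,.992)
E
```

```text
clock: 53.73
position: [0.4369, -0.1477, 0.1756]
ee_rot: [0.388, 0.592, -0.391, 0.588]
ft_force: [-0.8, -0.0, -1.8]
grip_width: 0.687
clock: 54.48
position: [0.4917, -0.092, 0.1752]
ee_rot: [0.027, 0.708, -0.034, 0.705]
ft_force: [0.1, -0.0, -0.8]
grip_width: 0.691
clock: 55.48
position: [0.5462, -0.0371, 0.1755]
ee_rot: [-0.336, 0.623, 0.331, 0.623]
ft_force: [0.4, 0.6, -0.8]
grip_width: 0.688
t 55.5 tcp [ 0.5462 -0.0371  0.1755] jaw 0.983 down 1.0000 w 0.688 f [ 0.4  0.6 -0.8] j7 1.16
[[(0.73, array([ 0.551 , -0.036 ,  0.1896]))], [(0.96, array([ 0.5701, -0.0387,  0.1864]))], []]
[[], [], []]
[[(0.85, array([ 0.5456, -0.0397,  0.19  ]))], [(0.98, array([ 0.5701, -0.039 ,  0.1858]))], [(0.58, array([ 0.6464, -0.0414,  0.0046])), (0.57, array([ 0.5707, -0.0368,  0.1876])), (0.41, array([ 0.5437, -0.0338,  0.0869]))]]
delta cm [ 0.03  0.14 -7.45] turn 0.004
```

```bash
python3 -m crank '[[1,[0.03,0.15,-1.5],[0,0,0.005]],[1,[0,0,-1.8],[0,0,0]],[1,[0,0,-1.5],[0,0,0]],[1,[0,0,-1],[0,0,0]],[1,[0,0,-0.6],[0,0,0]],[1,[0,0,-0.4],[0,0,0]],[1,[0,0,-0.3],[0,0,0]],[1,[0,0,0],[0,0,0]],[1,[0,0,0],[0,0,0]],[1,[0,0,0],[0,0,0]],[1,[0,0,0],[0,0,0]]]'
python3 - <<'E'
from h import *
st();goto(.547,-.035,.1016,.992)
p=shot('wrist','w25')
E
```

```text
clock: 57.0
position: [0.5473, -0.0349, 0.1055]
ee_rot: [-0.339, 0.621, 0.334, 0.623]
ft_force: [-0.3, -0.1, -1.1]
grip_width: 0.691
t 57.0 tcp [ 0.5473 -0.0349  0.1055] jaw 0.993 down 1.0000 w 0.691 f [-0.3 -0.1 -1.1] j7 1.23
delta cm [-0.03 -0.01 -0.39] turn -0.001
```

```bash
python3 -m crank '[[1,[0,0,-0.2],[0,0,0]],[1,[0,0,-0.15],[0,0,0]],[1,[0,0,0],[0,0,0]],[1,[0,0,0],[0,0,0]],[1,[0,0,0],[0,0,0]]]'
python3 - <<'E'
from h import *
st()
E
```

```text
clock: 57.47
position: [0.5474, -0.0349, 0.1018]
ee_rot: [-0.339, 0.621, 0.334, 0.622]
ft_force: [0.6, 0.1, 2.7]
grip_width: 0.683
t 57.5 tcp [ 0.5474 -0.0349  0.1018] jaw 0.993 down 1.0000 w 0.683 f [0.6 0.1 2.7] j7 1.23
```

```bash
python3 -m crank '[[0.25,[0,0,0],[0,0,0]],[0.15,[0,0,0],[0,0,0]],[0.1,[0,0,0],[0,0,0]],[0.1,[0,0,0],[0,0,0]],[0.1,[0,0,0.5],[0,0,0]],[0.1,[0,0,1.5],[0,0,0]],[0.1,[0,0,2.5],[0,0,0]],[0,[0,0,3],[0,0,0]],[0,[0,0,3],[0,0,0]],[0,[0,0,1],[0,0,0]],[0,[0,0,0],[0,0,0]],[0,[0,0,0],[0,0,0]]]'
python3 - <<'E'
from h import *
st()
p=shot('wrist','w26');p['wrist']=1
q=shot('scene','s3')
for P in [p,q,shot('top')]: print([marks(P,n) for n in('tart_mid','tart_cut','mark_point','loaf_mid','step1_lip')])
im=np.hstack([cv2.resize(cv2.imread('pics/s3.png')[100:300,20:290],(405,300)),cv2.resize(cv2.imread('pics/w26.png'),(400,300))[:,:395]]);cv2.imwrite('pics/c3.png',im)
E
```

```text
clock: 58.47
position: [0.5471, -0.0347, 0.2166]
ee_rot: [-0.339, 0.621, 0.334, 0.623]
ft_force: [0.0, 1.1, -0.2]
grip_width: 0.997
t 58.5 tcp [ 0.5471 -0.0347  0.2166] jaw 0.993 down 1.0000 w 0.997 f [ 0.   1.1 -0.2] j7 1.13
[[(0.85, array([ 0.5506, -0.0369,  0.1176]))], [(0.69, array([ 0.5719, -0.0317,  0.1115]))], [(0.55, array([ 0.6485, -0.0416,  0.0016]))], [(0.63, array([ 0.5612, -0.34  ,  0.0248]))], [(0.65, array([0.5333, 0.0076, 0.0796]))]]
[[(0.93, array([ 0.5472, -0.0346,  0.1169])), (0.45, array([ 0.5458, -0.0426,  0.0384]))], [(0.66, array([ 0.5723, -0.0368,  0.1101])), (0.46, array([ 0.5562, -0.0834,  0.0939]))], [(0.51, array([ 0.6434, -0.0407,  0.0053]))], [(0.67, array([ 0.557 , -0.3424,  0.0251]))], [(0.69, array([0.5377, 0.0105, 0.0806]))]]
[[], [], [], [(0.75, array([ 0.5598, -0.3378,  0.0248]))], []]
```

View pics/c3.png

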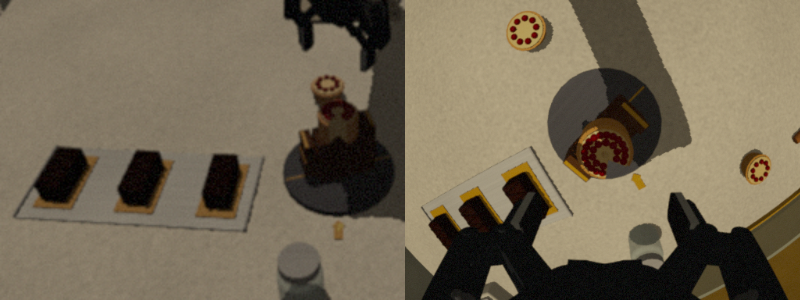

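```bash
python3 -m crank '[[0,[0,0,3],[0,0,0]],[0,[0,0,0],[0,0,0]],[0,[0,0,0],[0,0,0]],[0,[0,0,0],[0,0,0]]]'
python3 - <<'E'
from h import *
q=shot('scene');print([marks(q,n) for n in('tart_mid','loaf_mid')]);print(manip.hand_in())
E
```

```text
clock: 59.7
position: [0.547, -0.0348, 0.2464]
ee_rot: [-0.339, 0.621, 0.334, 0.622]
ft_force: [-0.4, 1.1, -0.6]
grip_width: 0.998
[[(0.73, array([ 0.5465, -0.0333,  0.1139])), (0.25, array([ 0.5577, -0.0833,  0.0607]))], [(0.76, array([ 0.5555, -0.341 ,  0.0259]))]]
the job is handed in; nothing more can be done
None
```

I finished the job and handed it in at about 60 s of the 210 s allowed; no verdict was reported.

- **Loaf:** I set it on the empty card. It was then knocked about 4 cm aside while I was building the pile, so I put it back. The last reading is within about 5 mm of the card's centre, upright by its height.
- **Steps:** all five are piled flat along the brass line with lips alternating. The checks from the wrist camera put every tread within about 8 mm of the stand's centre and within 0.01 rad of the line.
- **Tart:** it stands on the pile about 2 mm from the stand's centre at the expected height, with the wedge facing the pointer. The picture shows the same. The gripper was open and about 10 cm clear of it when I handed in.

**Disagreements:**
- For the top step, the wrist fit gave 7.5 mm along the line. A stray network detection at the top lip's height, labelled as the loaf, gave only 1 to 2 mm. Both are within the 14 mm limit.
- For the wedge's direction, a last wrist reading gave about +0.24 rad. The scene camera gave −0.09 rad and the pointer lies at about −0.04 rad. The scene value agrees with the readings before release; the wrist value is close to the limit of 0.3 rad.

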